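# Clamp a dropper bottle on the shaker with the cross handle under its deck

## Robot

A 6-joint arm with a two-finger parallel gripper is mounted at the origin on a cart in front of the work surface, level with it; the furniture and walls round the work are solid. World frame = base frame: x ahead of the robot, y to its left, z up, the work surface at z = 0. Lengths are in mm, angles in rad, forces in N, time in s.
With the tool pointing down it reaches from about 350 to 975 mm from the base axis. Payload 7.1 kg.
Tool frame: the origin (TCP) lies between the finger pads; the fingertips stand 14 mm ahead of it and the grasp point (between the pads) lies 5 mm behind it; z points along the fingers, y is the direction in which the jaws open and shut (so a half turn about z gives the same grasp; the last joint's range is limited). The gripper opens to 88 mm and grips with 3 to 60 N. Pads are 20 mm wide; open, the fingers measure 115 mm over their backs; the gripper's body (75 mm by 178 mm) begins 61 mm behind the grasp point.
Start: joints at [1.235, 0.423, 1.63, -0, 1.089, -0.019], TCP at [194.673, 593.892, 216.475] pointing down, gripper open.
Joint ranges: [-3, 3], [-0.9, 2.11], [0.09, 2.58], [-1.31, 4.45], [0.11, 2.69], [-2.54, 2.54]. Speed limits (rad/s): [2.39, 2.39, 3.01, 3.14, 3.14, 3.14].

## Interface

Orientations are given as a rotation vector (axis times angle).
In Python, from workcell import get_obs, get_image, calibration, close_job, regions_of, place_of gives the robot as it stands.
- The arm moves only by the tool move_arm, never from a script. Its argument "deltas" is a list of rows, each a list of 5 numbers: the closure in counts, from 0 (fully open) to 255 (shut), then the shift along the tool's x, y, z in m, then the turn about the tool's z in rad. In form: [[grip, x, y, z, roll], ...]. A call has 1 to 5 rows; each row is the pose to reach, as a shift and turn from the pose commanded when the call began, along the tool's axes at that moment; what a row does not reach only later rows make up. A row lasts 1/12 s, in which the tool goes at most 41.7 mm and 7.16 degrees, less where a joint would pass 70% of its speed; a pose out of reach is approached as far as the arm can. A call with a gripper value outside its range is refused whole. The fingers move at their own pace and stop on an object; the grip force is fixed at half the most. Time passes only in rows, so rows that repeat a pose let the fingers close. It gives the time, the measured TCP pose, the force and the opening at its end, in the units of the state.
- get_obs(): the state, without advancing time (a new reading comes with each control period).
- get_image(name): name is "scene" or "top"; returns the picture (400x640x3 uint8, blue, green, red); there is no depth.
- calibration(name): a dict with "intrinsics" (3x3 intrinsics, pixels), "world_to_cam" (4x4, takes a point from world to camera coordinates). Camera axes: x right, y down, z forward; pixel columns grow to the right and rows downward; lengths in mm; the calibration is good to about 2 mm. A picture is of the moment at which its call begins. calibration takes no time and is no camera call.
- close_job(): hands the job in, once; it reports no verdict.
Trained networks look in the newest picture that a camera, given by its name, has taken for a name from the list of things; names that differ only in an ending like _2 or _b are one class to them, and where a whole thing is asked for, a point or a joint stands for the part that bears it (a point fixed in the world has none). Each returns a list of dicts, best first, with "conf" (0 to 1); they miss things now and then, are a little off and sometimes report something else, mostly with a low value. They report only what shows in the picture. A call takes as long as a camera call. They do not tell look-alikes from the thing itself.
- regions_of(camera, name): "region" (400x640 bool, what is visible of it).
- place_of(camera, name): "location" ([x, y, z] in mm, in world coordinates, good to about 4 mm: a listed point, or the origin of a listed thing).
The state is a dict: "t": time; "qpos": joint angles; "qvel": joint speeds; "joint_torque": joint torques, N m; "ee_pos": TCP position; "orientation": TCP orientation; "ft_force": force on the tool from outside, world axes, zero at the start; "moment": the same for the moment, N m; "width": finger opening in mm.
Only numpy, scipy, OpenCV 4.12 (cv2) and the standard library are available. Lean on these libraries where they do the work, as an engineer would, in place of code of your own. Each camera call takes 0.05 s, during which the arm holds its last target.

## Task

Take the single amber dropper bottle that stands on the bench beside the shaker and stand it upright on the shaker's deck, in the gap between the blue jaw and the blue V-shaped backstop, and let go of it. Then turn the four-armed handle on the underside of the deck counterclockwise (seen from above) until the jaw holds the bottle firmly against the backstop, but no harder, as the glass cracks if it is squeezed; leave the beaker, the petri dish and the bench timer where they stand.

Things in the scene. Friction and masses are not known exactly. Their poses are not given: they have to be found in the camera images.
- shaker: bench shaker, fixed: white motor base under a level aluminium deck 170 (x) x 260 (y) mm, 12 mm thick, top 74 mm above the worktop. Origin on the worktop under the deck's middle; x to the back (away from the robot), y left, z up. The motor base fills the space under the deck from x = -10 mm backwards; in front of that only the handle hangs there.
- clamp_place (a point): point on the deck's top at x = 0, y = 45 mm of the shaker; axes as the shaker's. A bottle pressed into the blue backstop's vee (36 mm high, 46 mm wide in x, open to -y) has its axis at x = 0 and y = -4 to +4 mm here: the backstop has been set by hand and its exact place along y is not measured.
- handle_hub (a point): black four-armed cross handle under the deck on a vertical shaft at x = -73, y = -65 mm of the shaker, 12 mm behind the deck's front edge: arms pointing forward stick out and can be pushed from above by a fingertip. This point: on the shaft at mid arm height, 48 mm; arms along +x (red tip), +y, -x, -y, 12 mm wide, round ends of 16 mm, out to 54 mm; heights 40 to 56 mm. Deck underside at 62 mm.
- knob (a joint): turn of the handle in rad, 0 to 4.0, starts in 0 to 0.6; grows counterclockwise seen from above (front arms move to the shaker's -y) and closes the jaw. A 0.3 N m brake holds it where left: pushing 45 mm from the axis takes 5 to 7 N while the jaw runs free. When the bottle is tight in the vee each 1 N more adds 4 to 5 N at the jaw: properly tight is about 7.5 to 11 N of push.
- jaw: blue block with a black rubber pad on the deck, 46 mm wide in x, 36 mm high; the handle moves it along the shaker's +y, 10 mm per rad. Origin at deck height in the plane of the unloaded pad's face, which looks to +y; axes as the shaker's. The pad is spring-backed (12 N/mm, 4.5 mm) and 40 mm wide. It holds the bottle properly with 5 to 35 N; above 45 N the glass cracks.
- bottle_mid (a point): centre of the amber dropper bottle, half-way up. It is 107 mm high: round body of 34 mm diameter, narrowing from about 50 mm above the foot; black screw collar of 22 mm diameter from 67 to 80 mm (grip it there, a low grip runs the palm into its top), rubber teat of 14 mm above. 50 to 90 g, stands upright on the worktop at the start, left or right of the shaker. z up.
- beaker: empty glass beaker, 74 x 82 mm, 93 mm high, a bystander; on the other side of the shaker. Origin at the centre of its underside.
- petri: flat clear petri dish, 63 mm diameter, 15 mm high, a bystander. Origin at the centre of its underside.
- timer: small white bench timer with three keys, 62 x 66 x 19 mm, a bystander. Origin at the centre of its underside.
Things that resemble listed ones, but are neither listed nor needed, are in the scene too. Of the things that look like the part that bears bottle_mid, the largest one is meant.

How it is judged (in metres and radians):
On the way, in this order (a step that is already met when the one before it is completed fails the run):
1. the bottle stands upright on the deck in the gap between jaw and backstop, let go of, not yet clamped (z of bottle_mid in the frame of shaker between 0.124 and 0.131 m and x of bottle_mid in the frame of shaker between -0.012 and 0.012 m and y of bottle_mid in the frame of jaw above 0.014 m and y of bottle_mid in the frame of shaker below 0.052 m and angle between bottle_mid's own z axis and vertical below 0.1 rad and contact force between the fingers and bottle below 0.1 N), for 0.2 s.
2. the jaw presses the bottle with at least 5 N (contact force between jaw and bottle above 5 N), for 0.2 s.
At the end, for the whole second after the job is handed in: the bottle stands upright (within 0.1 rad) on the deck in the vee of the backstop (its axis within 6 mm of x = 0 in the shaker's frame), at rest, and the jaw presses it there with 5 to 35 N by itself (contact force between jaw and bottle between 5 and 35 N and z of bottle_mid in the frame of shaker between 0.124 and 0.131 m and x of bottle_mid in the frame of shaker between -0.006 and 0.006 m and y of bottle_mid in the frame of shaker between 0.037 and 0.053 m and angle between bottle_mid's own z axis and vertical below 0.1 rad and linear speed of bottle below 0.02 m/s and velocity of joint knob below 0.05 rad/s); the robot touches nothing.
It fails at once if the jaw squeezes the bottle with more than 45 N (the glass cracks) (contact force between jaw and bottle above 45 N).
It fails at once if the jaw is pushed by hand with more than 15 N (contact force between the fingers and jaw above 15 N).
It fails at once if the beaker is moved by more than 25 mm (distance of beaker from where it was at the start of the episode above 0.025 m).
It fails at once if the petri dish is moved by more than 25 mm (distance of petri from where it was at the start of the episode above 0.025 m).
It fails at once if the bench timer is moved by more than 25 mm (distance of timer from where it was at the start of the episode above 0.025 m).
It also fails if it takes over 72 s, if anything falls off the work surface, if the arm or the gripper's body presses on something with over 40 N, if the wrist force passes 120 N, or if a joint passes its speed limit or range.

## Working session

There is one attempt and no reset: what is moved stays moved. The work goes in short steps, Python scripts to look and compute and a tool call to move; the robot and the scene stay as the last step left them, time stands still between calls to the robot, and variables do not carry over. Pictures are saved under pics/ and viewed, and the job is handed in when it is done.

Besides the shell and the picture viewer there is one more tool, called after "Request:" as name(argument=value, ...) on one line, values as JSON. move_arm: Moves the arm, as the interface text tells. Its arguments: {"type":"object","properties":{"deltas":{"type":"array","items":{"type":"array","items":{"type":"number"}}}},"required":["deltas"]}

```bash
mkdir -p pics; ls; python3 - <<'E'
from workcell import *
import cv2
o=get_obs()
for k,v in o.items(): print(k,v)
for c in("scene","top"):
    cv2.imwrite(f"pics/{c}0.png",get_image(c))
    d=calibration(c);print(d)
for c in("scene","top"):
    for n in("shaker","bottle_mid","clamp_place","handle_hub","jaw","beaker","petri","timer"):
        for r in place_of(c,n): print(c,n,[round(x) for x in r["location"]],round(r["conf"],2))
print(get_obs()["t"])
E
```

```text
pics
t 0.0
qpos [ 1.23498594e+00  4.23812239e-01  1.63073207e+00 -2.60197809e-05
  1.08859432e+00 -1.89937790e-02]
qvel [-0.00046322  0.00017259 -0.00067029 -0.00075003  0.00112056 -0.00015925]
joint_torque [-2.49952527e-04 -5.44649148e+01 -2.73659384e+01  6.42934721e-02
  2.29060685e-02 -1.43394800e-04]
ee_pos [194.49869052 593.34445107 215.70303792]
orientation [-4.95517337e-01 -3.10201380e+00  2.39649668e-03]
ft_force [0.59220859 0.34693517 1.06215287]
moment [-0.01225466 -0.00075477 -0.01795317]
width 87.54444535940154
{'intrinsics': array([[419.3814131 ,   0.        , 312.7034258 ],
       [  0.        , 419.3814131 , 196.89378257],
       [  0.        ,   0.        ,   1.        ]]), 'world_to_cam': array([[ 7.85335745e-01, -6.19068498e-01, -1.40115449e-03,
        -4.02777740e+02],
       [-3.80104915e-01, -4.80403226e-01, -7.90400527e-01,
         2.91296724e+02],
       [ 4.88638948e-01,  6.21262372e-01, -6.12588804e-01,
         9.02941857e+02],
       [ 0.00000000e+00,  0.00000000e+00,  0.00000000e+00,
         1.00000000e+00]])}
{'intrinsics': array([[431.09420014,   0.  
[... 493 characters left out ...]
aker [612, 17, -2] 0.65
scene bottle_mid [394, -349, 40] 0.83
scene bottle_mid [454, -251, 40] 0.73
scene bottle_mid [460, -322, 50] 0.57
scene clamp_place [618, 60, 72] 0.61
scene handle_hub [525, -30, 54] 0.57
scene jaw [612, 32, 74] 0.59
scene beaker [457, 357, -2] 0.71
scene petri [665, -285, 0] 0.71
scene timer [609, 451, -2] 0.52
top shaker [609, 19, -1] 0.68
top bottle_mid [461, -326, 57] 0.64
top bottle_mid [393, -349, 41] 0.61
top bottle_mid [455, -250, 42] 0.38
top bottle_mid [616, 63, 75] 0.22
top clamp_place [622, 63, 75] 0.57
top handle_hub [528, -32, 49] 0.58
top jaw [615, 30, 73] 0.65
top beaker [456, 361, 3] 0.61
top petri [668, -288, 1] 0.64
top timer [606, 453, -3] 0.63
0.9
```

View pics/scene0.png

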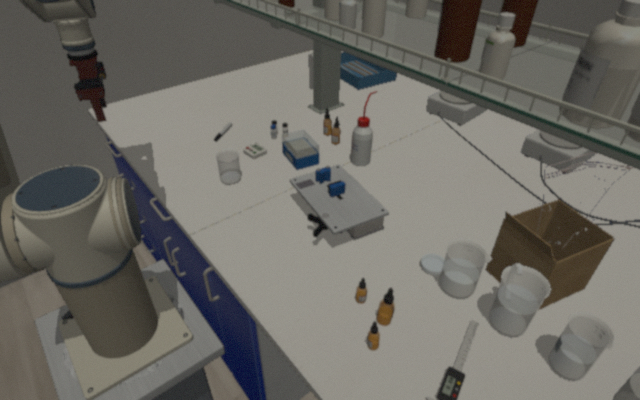

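View pics/top0.png

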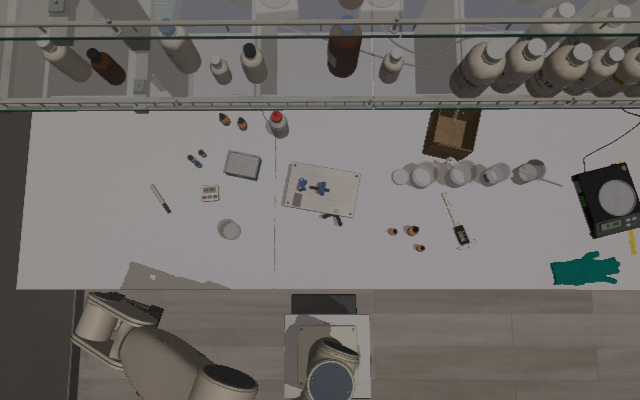

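```bash
python3 - <<'E'
import cv2,numpy as np
s=cv2.imread("pics/scene0.png");t=cv2.imread("pics/top0.png")
cv2.imwrite("pics/c1.png",cv2.resize(s[150:250,280:400],None,fx=6,fy=6,interpolation=cv2.INTER_CUBIC))
cv2.imwrite("pics/c2.png",cv2.resize(t[150:240,270:375],None,fx=6.5,fy=6.5,interpolation=cv2.INTER_CUBIC))
a=cv2.resize(s[270:360,330:420],None,fx=4,fy=4,interpolation=cv2.INTER_CUBIC)
b=cv2.resize(t[210:270,370:430],None,fx=6,fy=6,interpolation=cv2.INTER_CUBIC)
cv2.imwrite("pics/c3.png",np.hstack([a,b]))
E
```

```text
(no output)
```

View pics/c1.png

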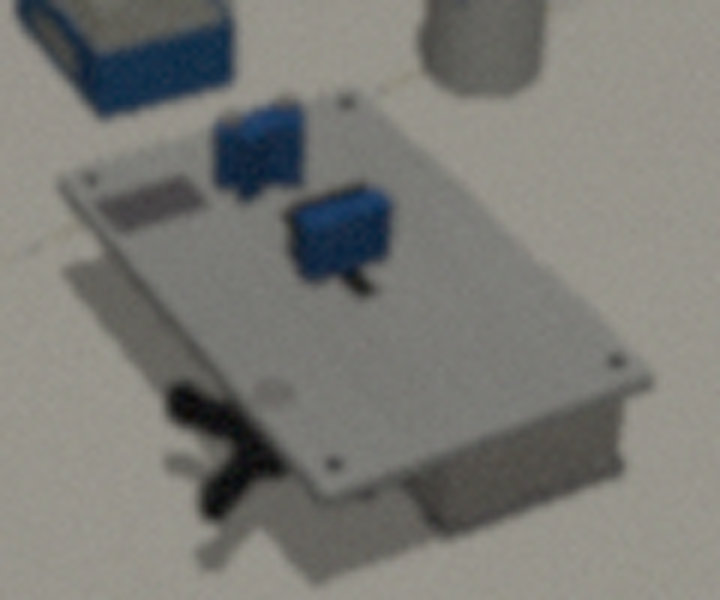

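View pics/c2.png

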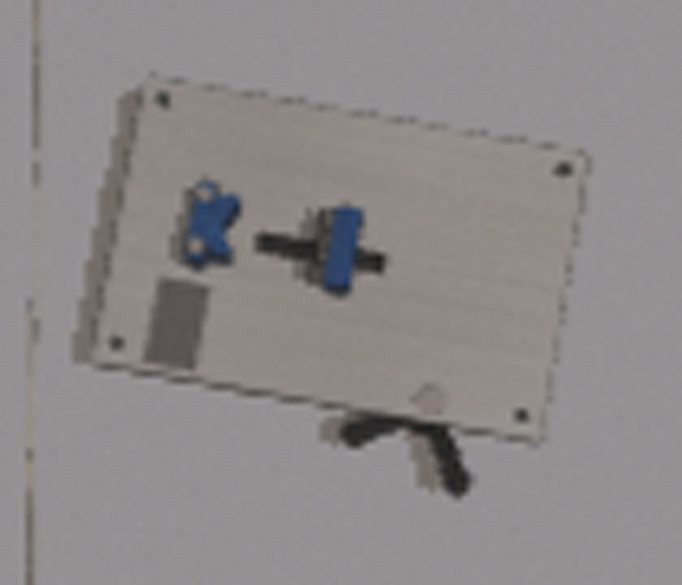

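View pics/c3.png

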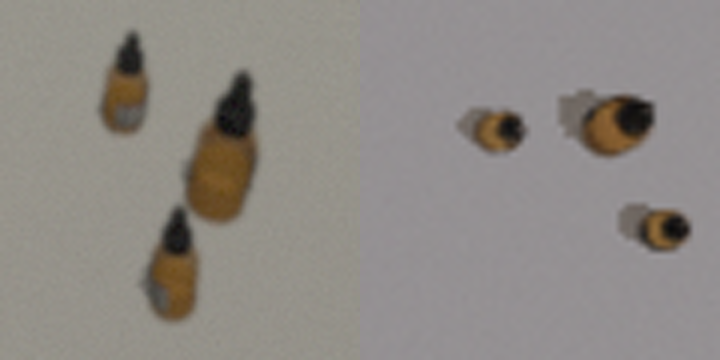

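```bash
cat > h.py <<'E'
import numpy as np
from workcell import *
C={c:calibration(c) for c in("scene","top")}
def proj(c,P):
    P=np.atleast_2d(P);d=C[c];q=(d["world_to_cam"][:3,:3]@P.T).T+d["world_to_cam"][:3,3]
    p=(d["intrinsics"]@q.T).T;return p[:,:2]/p[:,2:]
def sh(pose,P):
    x,y,a=pose;P=np.atleast_2d(np.array(P,float));c,s=np.cos(a),np.sin(a)
    return np.c_[x+c*P[:,0]-s*P[:,1],y+s*P[:,0]+c*P[:,1],P[:,2]]
def ray(c,uv,z):
    d=C[c];R=d["world_to_cam"][:3,:3];t=d["world_to_cam"][:3,3]
    o=-R.T@t;v=R.T@np.linalg.inv(d["intrinsics"])@[uv[0],uv[1],1.]
    return o+v*(z-o[2])/v[2]
E
python3 - <<'E'
from h import *
from scipy.optimize import least_squares
cs=[(62,183),(650,380),(325,498)];cs=[((u+.5)/6-.5+280,(v+.5)/6-.5+150) for u,v in cs]
ct=[(150,75),(590,157),(540,440),(95,365)];ct=[((u+.5)/6.5-.5+270,(v+.5)/6.5-.5+150) for u,v in ct]
Ls=[(-85,130,74),(85,-130,74),(-85,-130,74)];Lt=[(85,130,74),(85,-130,74),(-85,-130,74),(-85,130,74)]
f=lambda p:np.r_[(proj("scene",sh(p,Ls))-cs).ravel(),(proj("top",sh(p,Lt))-ct).ravel()]
r=least_squares(f,[612,18,-.15]);print(r.x,np.round(r.fun,1))
p=r.x
for n,q in dict(hub=(-73,-65,48),clamp=(0,45,74)).items(): print(n,sh(p,q))
# handle tips
ts=[(183,397),(213,505)];ts=[((u+.5)/6-.5+280,(v+.5)/6-.5+150) for u,v in ts]
tt=[(349,433),(459,485)];tt=[((u+.5)/6.5-.5+270,(v+.5)/6.5-.5+150) for u,v in tt]
hub=sh(p,(-73,-65,48))[0]
for c,T in(("scene",ts),("top",tt)):
    for u in T:
        w=ray(c,u,54);d=w[:2]-hub[:2];print(c,w,np.hypot(*d),np.arctan2(d[1],d[0])-p[2])
# jaw: top face corners
from scipy.optimize import minimize
for n in("jaw","knob"):
  for c in("scene","top"): print(n,[(r["conf"],r.get("location")) for r in place_of(c,n)])
hs=[]
# bottle: silhouettes
import cv2
for c in("scene","top"):
    get_image(c)
    for r in regions_of(c,"bottle_mid"):
        m=r["region"];ys,xs=np.nonzero(m);print(c,r["conf"],m.sum(),xs.min(),xs.max(),ys.min(),ys.max(),xs.mean(),ys.mean())
# teat top: scene crop (243,75)/4, top (643,117)
g=lambda q:np.r_[(proj("scene",[q[0],q[1],105])-[(243+.5)/4-.5+330,(75+.5)/4-.5+270]).ravel(),(proj("top",[q[0],q[1],105])-[(636-360+.5)/6-.5+370,(116+.5)/6-.5+210]).ravel(),
 (proj("scene",[q[0],q[1],5])-[(216+.5)/4-.5+330,(209+.5)/4-.5+270]).ravel()]
r=least_squares(g,[460,-325]);print(r.x,r.fun)
E
```

```text
[ 6.09872259e+02  1.41357583e+01 -1.87149563e-01] [-0.5 -1.1  1.8 -0.6 -0.1  0.1 -0.4  0.4  0.4  0.2  0.3  1.3 -0.7 -0. ]
hub [[526.05310909 -36.14694286  48.        ]]
clamp [[618.24491402  58.34999415  74.        ]]
scene [510.56582221   8.29879363  54.        ] 47.066756282283315 2.093242606830813
scene [477.02580457 -55.39250453  54.        ] 52.66942407686004 -2.58037746593815
top [513.45671168  10.64269056  54.        ] 48.455536557628406 2.0209244482534974
top [483.45119225 -52.02526456  54.        ] 45.46476018027288 -2.5976782777271756
jaw [(0.59, [612.2, 32.4, 73.5])]
jaw [(0.65, [615.0, 30.1, 73.3])]Traceback (most recent call last):
  File "<stdin>", line 20, in <module>
ValueError: it knows: beaker, bottle_mid, clamp_place, handle_hub, jaw, petri, shaker, timer
```

```bash
python3 - <<'E'
from h import *
p=np.array([609.87,14.14,-.187])
def inv(w):
    d=w[:2]-p[:2];c,s=np.cos(p[2]),np.sin(p[2]);return np.round([c*d[0]+s*d[1],-s*d[0]+c*d[1]],1)
for n,u in dict(jaw_blue_front_b=(336,206),jaw_blue_front_f=(326,285),jaw_back_b=(362,210),pad=(312,250),vee_b=(238,198),vee_f=(230,262),vee_c=(214,228),bk=(190,190),slot0=(256,240),slot1=(385,263)).items():
    w=ray("top",((u[0]+.5)/6.5-.5+270,(u[1]+.5)/6.5-.5+150),74 if 'slot' in n else 110);print(n,inv(w))
import cv2
from scipy.optimize import least_squares
for c in("scene","top"):
    get_image(c)
    for r in regions_of(c,"bottle_mid"):
        m=r["region"];ys,xs=np.nonzero(m);print(c,r["conf"],m.sum(),xs.min(),xs.max(),ys.min(),ys.max(),xs.mean(),ys.mean())
S=lambda u,v:[(u+.5)/4-.5+330,(v+.5)/4-.5+270]
T=lambda u,v:[(u-360+.5)/6-.5+370,(v+.5)/6-.5+210]
obs=[("scene",105,S(243,75)),("scene",17,S(219,195)),("scene",73,S(234,116)),("top",74,T(633,117)),("top",25,T(610,127))]
g=lambda q:np.concatenate([(proj(c,[q[0],q[1],z])-u).ravel() for c,z,u in obs])
r=least_squares(g,[460,-325]);print(r.x,np.round(r.fun,1))
E
```

```text
jaw_blue_front_b [23.8  8.7]
jaw_blue_front_f [-21.2   6.1]
jaw_back_b [24.2 -5.9]
pad [-3.2 17.4]
vee_b [18.2 63.5]
vee_f [-18.2  61.1]
vee_c [-1.  73.5]
bk [17.8 90.7]
slot0 [ 3.  50.9]
slot1 [  3.3 -23.9]
scene 0.83 511 375 394 288 325 385.24461839530335 308.63600782778866
scene 0.82 281 367 379 322 349 372.9217081850534 336.8612099644128
top 0.39 94 407 418 226 235 412.5 230.58510638297872
top 0.39 51 389 396 229 235 392.45098039215685 231.94117647058823
[ 459.08636651 -324.34070943] [-0.6  0.8  1.  -2.7 -0.   0.6  0.1  1.1  1.   0.5]
```

```bash
python3 - <<'E'
import cv2
t=cv2.imread("pics/top0.png");s=cv2.imread("pics/scene0.png")
import numpy as np
a=cv2.resize(t[170:200,290:335],None,fx=16,fy=16,interpolation=cv2.INTER_CUBIC)
cv2.imwrite("pics/c4.png",a)
E
```

```text
(no output)
```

View pics/c4.png

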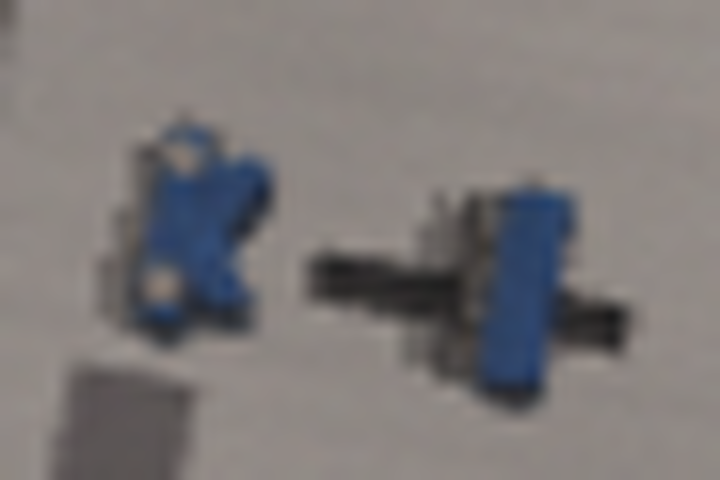

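Request:
move_arm(deltas=[[125, -0.033, -0.024, 0, -0.12], [125, -0.066, -0.048, 0, -0.131], [125, -0.099, -0.072, 0, -0.131], [125, -0.132, -0.096, 0, -0.131], [125, -0.165, -0.12, 0, -0.131]])

```text
t: 1.62
ee_pos: [314.7, 426.9, 216.6]
orientation: [0.29, 3.128, 0.0]
ft_force: [0.6, 0.5, -0.2]
width: 57.8
```

```bash
cat >> h.py <<'E'
from scipy.spatial.transform import Rotation as Ro
def st(target=None,rot=True):
    o=get_obs();R=Ro.from_rotvec(o["orientation"]).as_matrix()
    print("t",round(o["t"],2),"ee",np.round(o["ee_pos"],1),"psi",round(np.arctan2(R[1,1],R[0,1]),4),"tilt",np.round(R[:,2],3),"F",np.round(o["ft_force"],1),"w",round(o["width"],1),"j",np.round(o["qpos"],2))
    if target is not None: print("delta tool mm",np.round(R.T@(np.array(target)-o["ee_pos"]),1))
    return o,R
E
python3 -c "
from h import *
st([480,150,216])"
```

```text
t 1.62 ee [314.7 426.9 216.6] psi 1.3857 tilt [ 0.  0. -1.] F [ 0.6  0.5 -0.2] w 57.8 j [ 0.91  0.28  1.84 -0.    1.02 -0.47]
delta tool mm [-213.4 -241.8    0.5]
```

Request:
move_arm(deltas=[[125, -0.027, -0.03, 0, 0], [125, -0.054, -0.06, 0, 0], [125, -0.08, -0.09, 0, 0], [125, -0.107, -0.12, 0, 0], [125, -0.133, -0.15, 0, 0]])

```text
t: 2.03
ee_pos: [417.9, 254.7, 216.8]
orientation: [0.291, 3.128, 0.001]
ft_force: [0.2, 0.4, 1.0]
width: 44.5
```

Request:
move_arm(deltas=[[125, 0, -0.04, 0, 0], [125, 0, -0.08, 0, 0], [125, 0, -0.12, 0, 0], [125, 0, -0.16, 0, 0], [125, 0, -0.2, 0, 0]])

```text
t: 2.45
ee_pos: [379.5, 58.3, 216.7]
orientation: [0.291, 3.127, 0.0]
ft_force: [1.1, -0.2, -0.2]
width: 44.4
```

Request:
move_arm(deltas=[[125, 0, -0.04, 0, 0], [125, 0, -0.08, 0, 0], [125, 0, -0.12, 0, 0], [125, 0, -0.16, 0, 0], [125, 0, -0.2, 0, 0]])

```text
t: 2.87
ee_pos: [342.5, -138.5, 216.9]
orientation: [0.291, 3.127, -0.001]
ft_force: [0.4, 0.2, -0.8]
width: 44.7
```

```bash
python3 -c "
from h import *
import cv2
st([459.5,-324.5,160])
for c in('scene','top'):
  im=get_image(c); cv2.imwrite(f'pics/{c}1.png',im)
"
```

```text
t 2.87 ee [ 342.5 -138.5  216.9] psi 1.3851 tilt [ 0.001 -0.    -1.   ] F [ 0.4  0.2 -0.8] w 44.7 j [-0.42  0.03  2.15  0.    0.96 -1.8 ]
delta tool mm [-149.2 -161.2   57.2]
```

Request:
move_arm(deltas=[[125, -0.03, -0.03, 0.01, 0], [125, -0.06, -0.06, 0.02, 0], [125, -0.09, -0.09, 0.03, 0], [125, -0.12, -0.12, 0.04, 0], [125, -0.149, -0.149, 0.05, 0]])

```text
t: 3.38
ee_pos: [459.0, -304.9, 167.9]
orientation: [0.291, 3.128, 0.0]
ft_force: [0.9, -0.2, 0.7]
width: 44.6
```

Request:
move_arm(deltas=[[125, 0, -0.012, 0, 0], [125, 0, -0.012, 0, 0]])

```text
t: 3.55
ee_pos: [456.1, -317.1, 167.4]
orientation: [-0.293, -3.127, -0.001]
ft_force: [-0.6, 0.3, 1.0]
width: 44.5
```

```bash
python3 -c "
from h import *
import cv2
st([459.5,-324.5,73])
for c in('scene','top'):
  im=get_image(c); cv2.imwrite(f'pics/{c}1.png',im)
a=cv2.resize(cv2.imread('pics/scene1.png')[230:350,320:440],None,fx=3.3,fy=3.3)
b=cv2.resize(cv2.imread('pics/top1.png')[180:270,360:450],None,fx=4.4,fy=4.4)
cv2.imwrite('pics/m1.png',np.hstack([a,b]))
"
```

```text
t 3.55 ee [ 456.1 -317.1  167.4] psi 1.384 tilt [-0.001  0.    -1.   ] F [-0.6  0.3  1. ] w 44.5 j [-0.63  0.39  1.82 -0.    0.93 -2.01]
delta tool mm [-4.8 -6.6 94.4]
```

View pics/m1.png

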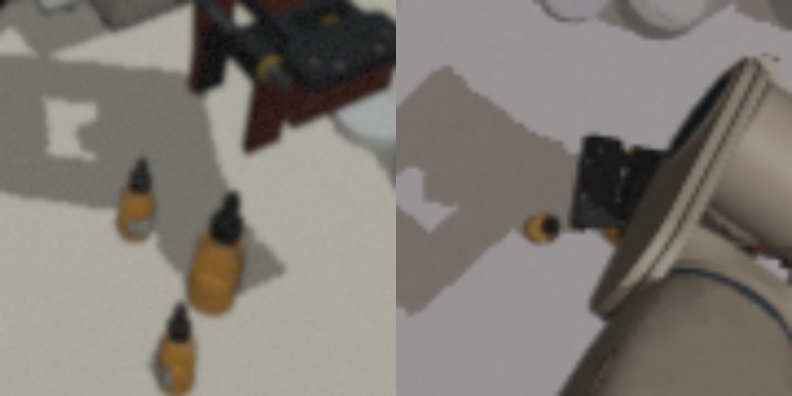

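```bash
python3 -c "
from h import *
e=np.array([456.1,-317.1,153.]);y=np.array([np.cos(1.384),np.sin(1.384),0])
for s in(-22,22,-36,36): print(s,(proj('scene',e+s*y)-[320,230])*3.3,(proj('top',e+s*y)-[360,180])*4.4)
"
```

```text
-22 [[248.91239236 163.05394818]] [[284.35337089 221.97059915]]
22 [[205.89897905 114.32453803]] [[229.02030058 211.7222885 ]]
-36 [[263.28578651 179.33740409]] [[301.98389857 225.23597235]]
36 [[192.85986777  99.55267611]] [[211.43883201 208.46600161]]
```

```bash
python3 -c "
from h import *
import cv2
im=get_image('scene');cv2.imwrite('pics/scene2.png',im)
a=cv2.resize(im[200:330,330:460],None,fx=4.6,fy=4.6,interpolation=cv2.INTER_CUBIC)
o,R=st()
e=o['ee_pos']
for off in ([0,-22,14],[0,22,14],[10,-22,14],[-10,-22,14],[0,-22,-5],[0,22,-5],[0,-89,-66],[0,89,-66]):
  u=((proj('scene',e+R@np.array(off,float))[0]-[330,200])*4.6).astype(int)
  cv2.circle(a,tuple(int(v) for v in u),4,(0,255,0),-1)
cv2.imwrite('pics/m2.png',a)
"
```

```text
t 3.7 ee [ 454.7 -314.2  168.4] psi 1.3854 tilt [-0.001  0.001 -1.   ] F [-0.2  0.4 -0.3] w 44.6 j [-0.63  0.38  1.83  0.    0.93 -2.01]
```

View pics/m2.png

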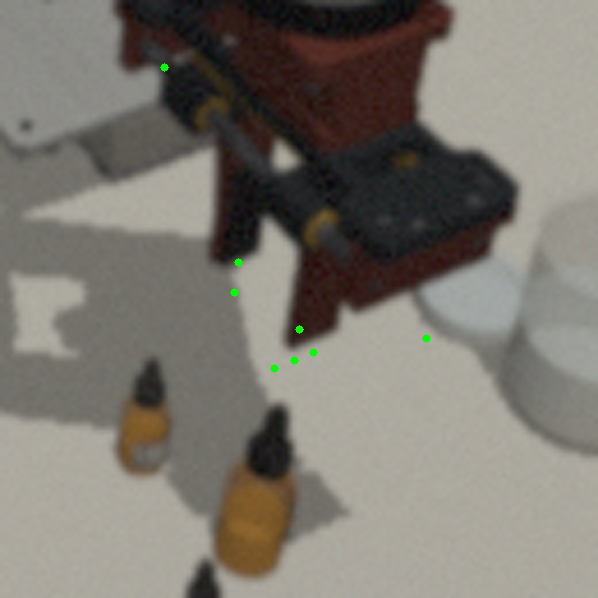

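Request:
move_arm(deltas=[[125, -0.006, -0.008, 0.02, 0], [125, -0.006, -0.008, 0.037, 0], [125, -0.006, -0.008, 0.037, 0], [125, -0.006, -0.008, 0.037, 0]])

```text
t: 4.03
ee_pos: [459.0, -323.0, 131.6]
orientation: [-0.29, -3.127, -0.002]
ft_force: [-1.2, 0.5, -0.2]
width: 44.6
```

```bash
cat > look.py <<'E'
from h import *
import cv2,sys
n=sys.argv[1];u0,v0,w,f=map(float,sys.argv[2:6]);cam=sys.argv[6] if len(sys.argv)>6 else 'scene'
u0,v0,w=int(u0),int(v0),int(w)
es=[]
for k in range(3):
    im=get_image(cam);es.append(get_obs()["ee_pos"])
o,R=st();e=np.mean(es,0);print("mean ee",np.round(e,1),np.round(np.ptp(es,axis=0),1))
a=cv2.resize(im[v0:v0+w,u0:u0+w],None,fx=f,fy=f,interpolation=cv2.INTER_CUBIC)
h=o["width"]/2
for off in ([0,-h,14],[0,h,14]):
  u=((proj(cam,e+R@np.array(off,float))[0]-[u0,v0])*f).astype(int)
  cv2.circle(a,tuple(int(v) for v in u),3,(0,255,0),-1)
cv2.imwrite(f'pics/{n}.png',a)
E
python3 look.py m3 330 230 100 6
```

```text
t 4.18 ee [ 460.2 -324.4  132.8] psi 1.3856 tilt [ 0.001 -0.001 -1.   ] F [0.1 0.3 0.6] w 44.8 j [-0.64  0.44  1.83  0.    0.87 -2.02]
mean ee [ 460.  -324.1  132.6] [0.6 0.8 0.5]
```

View pics/m3.png

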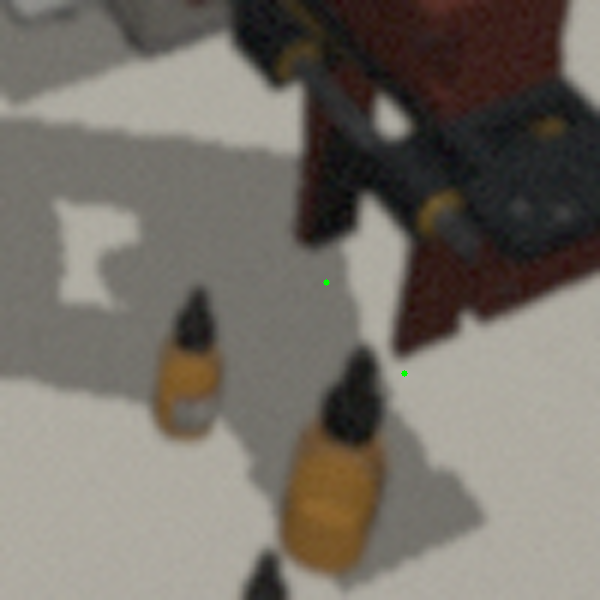

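Request:
move_arm(deltas=[[125, 0, 0, 0.015, 0], [125, 0, 0, 0.03, 0], [125, 0, 0, 0.03, 0], [125, 0, 0, 0.03, 0]])

```text
t: 4.52
ee_pos: [459.7, -324.5, 101.9]
orientation: [-0.291, -3.128, -0.0]
ft_force: [0.4, 0.2, 0.6]
width: 44.7
```

```bash
python3 look.py m4 330 230 100 6
```

```text
t 4.67 ee [ 460.4 -325.1  102.6] psi 1.3851 tilt [ 0.001 -0.001 -1.   ] F [-0.2  0.8  0.6] w 44.6 j [-0.64  0.49  1.84  0.    0.81 -2.02]
mean ee [ 460.3 -325.   102.5] [0.3 0.3 0.3]
```

View pics/m4.png

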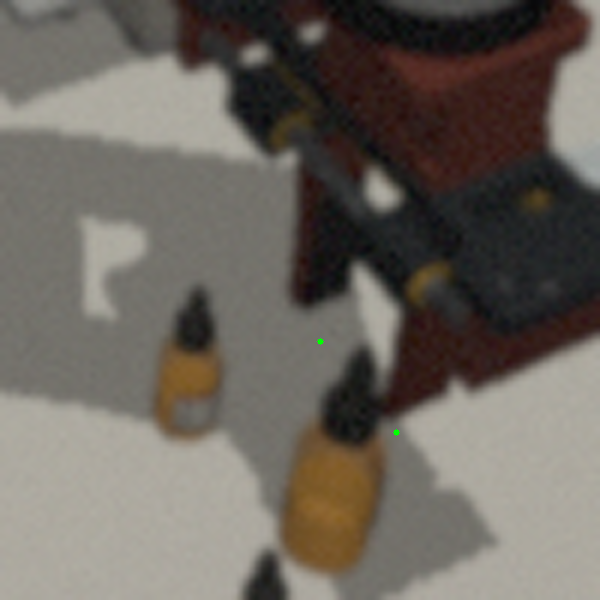

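```bash
python3 - <<'E'
from h import *
import cv2
a={}
o,R=st();e=o["ee_pos"]
for cam,(u0,v0,w,f) in dict(scene=(330,200,110,5),top=(370,180,80,7)).items():
    im=get_image(cam)
    b=cv2.resize(im[v0:v0+w,u0:u0+w],None,fx=f,fy=f,interpolation=cv2.INTER_CUBIC)
    for zz,col in((-66,(0,255,0)),(-110,(0,255,255)),(14,(255,0,255))):
        yy=89 if zz<0 else 36; xx=37.5 if zz<0 else 10
        P=[e+R@np.array([sx*xx,sy*yy,zz],float) for sx,sy in((1,1),(1,-1),(-1,-1),(-1,1))]
        q=((proj(cam,P)-[u0,v0]+.5)*f).astype(np.int32)
        cv2.polylines(b,[q.reshape(-1,1,2)],True,col,1)
    cv2.imwrite(f"pics/g_{cam}.png",b)
E
```

```text
t 4.67 ee [ 460.4 -325.1  102.6] psi 1.3851 tilt [ 0.001 -0.001 -1.   ] F [-0.2  0.8  0.6] w 44.6 j [-0.64  0.49  1.84  0.    0.81 -2.02]
```

View pics/g_scene.png

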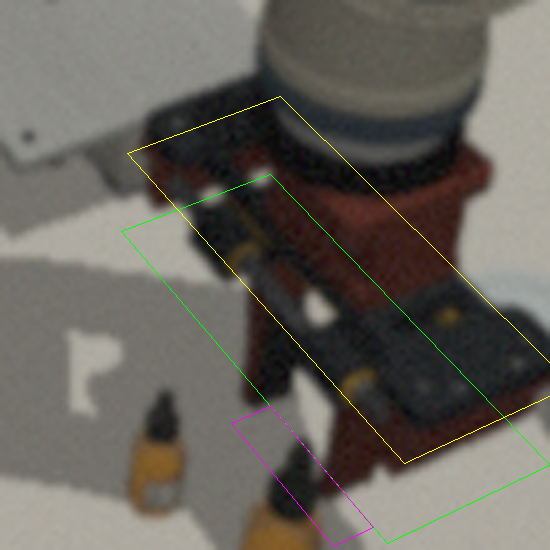

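View pics/g_top.png

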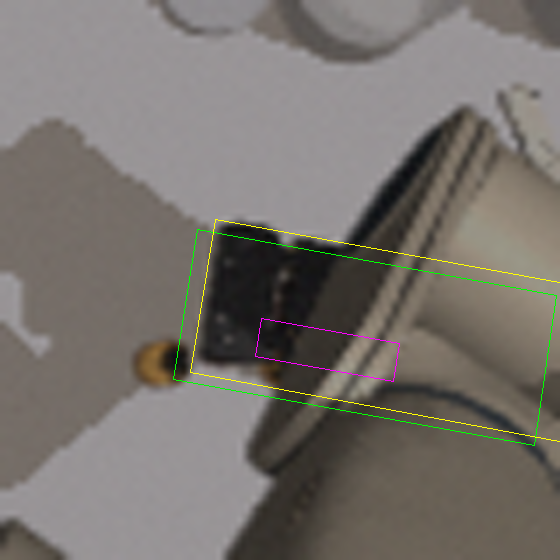

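Request:
move_arm(deltas=[[125, 0, 0, 0.012, 0], [125, 0, 0, 0.022, 0], [125, 0, 0, 0.022, 0], [125, 0, 0, 0.022, 0]])

```text
t: 5.1
ee_pos: [459.0, -324.2, 78.2]
orientation: [-0.291, -3.126, -0.002]
ft_force: [-0.1, -0.4, 0.2]
width: 44.8
```

```bash
python3 look.py m5 340 240 80 7.5
```

```text
t 5.25 ee [ 459.8 -324.8   79.3] psi 1.385 tilt [-0.  0. -1.] F [-0.5  0.5  0.7] w 45.0 j [-0.64  0.53  1.85 -0.    0.76 -2.02]
mean ee [ 459.6 -324.6   79. ] [0.4 0.3 0.6]
```

View pics/m5.png

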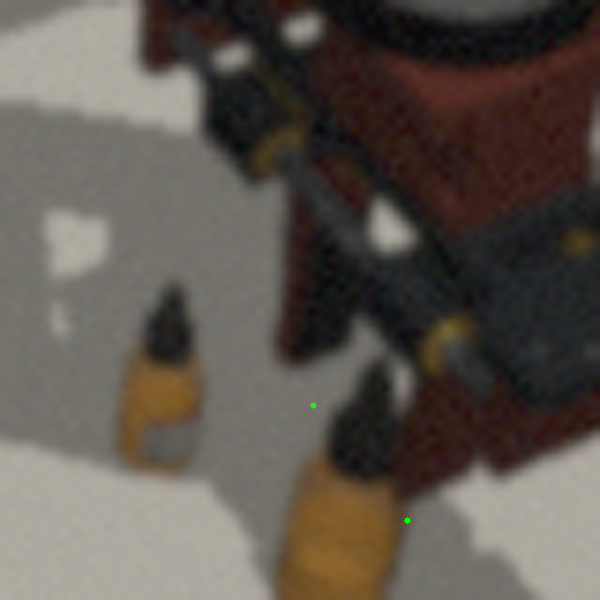

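Request:
move_arm(deltas=[[125, 0, 0, 0.009, 0], [125, 0, 0, 0.009, 0], [160, 0, 0, 0.009, 0], [160, 0, 0, 0.009, 0]])

```text
t: 5.58
ee_pos: [459.7, -324.7, 70.3]
orientation: [-0.291, -3.128, -0.0]
ft_force: [0.1, 0.1, 0.1]
width: 35.3
```

```bash
python3 look.py m6 340 240 80 7.5
```

```text
t 5.73 ee [ 459.9 -324.8   70.6] psi 1.385 tilt [ 0. -0. -1.] F [-0.8  0.6  0.2] w 32.9 j [-0.64  0.54  1.85 -0.    0.75 -2.02]
mean ee [ 459.9 -324.8   70.5] [0.1 0.1 0.1]
```

View pics/m6.png

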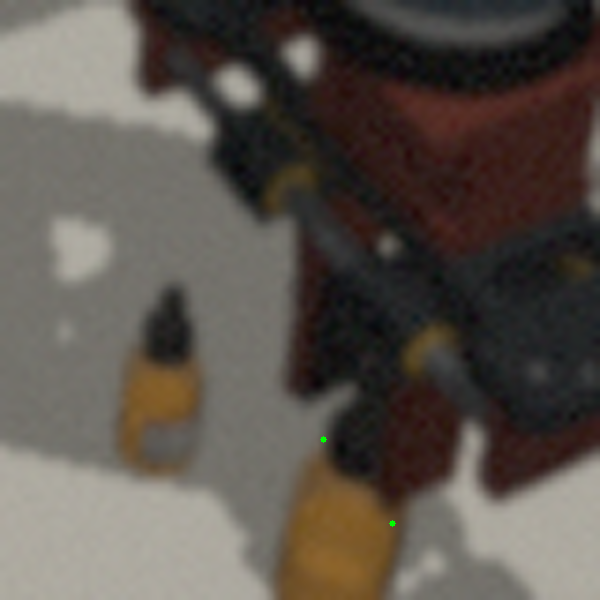

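Request:
move_arm(deltas=[[115, 0, 0, 0, 0], [115, 0, 0, 0.002, 0], [115, 0, 0, 0.004, 0], [115, 0, 0, 0.006, 0], [115, 0, 0, 0.006, 0]])

```text
t: 6.15
ee_pos: [459.5, -324.6, 63.9]
orientation: [-0.291, -3.127, -0.001]
ft_force: [0.1, -0.4, 0.1]
width: 47.7
```

Request:
move_arm(deltas=[[115, 0, 0, 0.002, 0], [115, 0, 0, 0.004, 0], [115, 0, 0, 0.005, 0], [115, 0, 0, 0.005, 0]])

```text
t: 6.48
ee_pos: [459.6, -324.6, 59.1]
orientation: [-0.291, -3.128, -0.0]
ft_force: [0.9, -0.1, 0.1]
width: 48.4
```

```bash
python3 look.py m7 340 240 80 7.5
```

```text
t 6.63 ee [ 459.8 -324.8   59.4] psi 1.385 tilt [ 0. -0. -1.] F [ 0.3  0.6 -0.6] w 48.4 j [-0.64  0.56  1.86 -0.    0.73 -2.02]
mean ee [ 459.8 -324.7   59.3] [0.1 0.1 0.2]
```

View pics/m7.png

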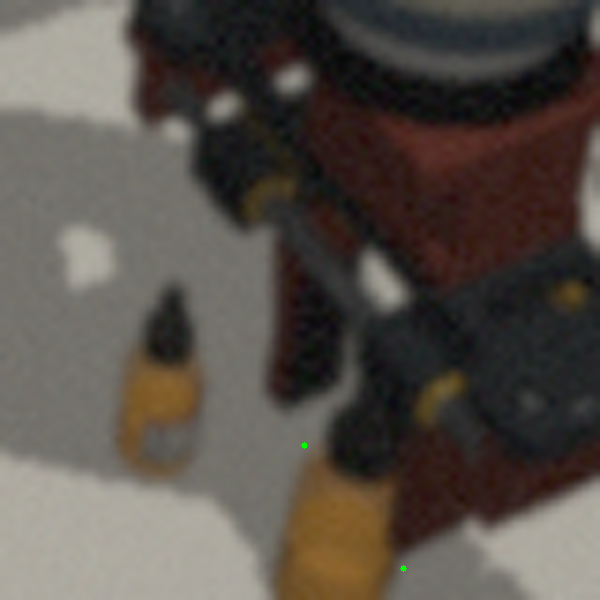

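Request:
move_arm(deltas=[[115, 0, 0, -0.006, 0], [140, 0, 0, -0.006, 0], [165, 0, 0, -0.006, 0], [180, 0, 0, -0.006, 0], [180, 0, 0, -0.006, 0]])

```text
t: 7.05
ee_pos: [459.8, -324.8, 65.5]
orientation: [0.291, 3.128, -0.0]
ft_force: [0.2, -0.2, 1.4]
width: 27.1
```

Request:
move_arm(deltas=[[190, 0, 0, 0, 0], [200, 0, 0, 0, 0], [210, 0, 0, 0, 0], [210, 0, 0, 0, 0]])

```text
t: 7.38
ee_pos: [459.8, -324.7, 65.4]
orientation: [-0.291, -3.128, -0.0]
ft_force: [0.4, 1.3, 0.8]
width: 20.1
```

```bash
python3 look.py m8 340 240 80 7.5
```

```text
t 7.53 ee [ 459.8 -324.7   65.4] psi 1.385 tilt [-0.  0. -1.] F [-0.2  0.1  0.1] w 19.9 j [-0.64  0.55  1.85  0.    0.74 -2.02]
mean ee [ 459.8 -324.7   65.4] [0. 0. 0.]
```

View pics/m8.png

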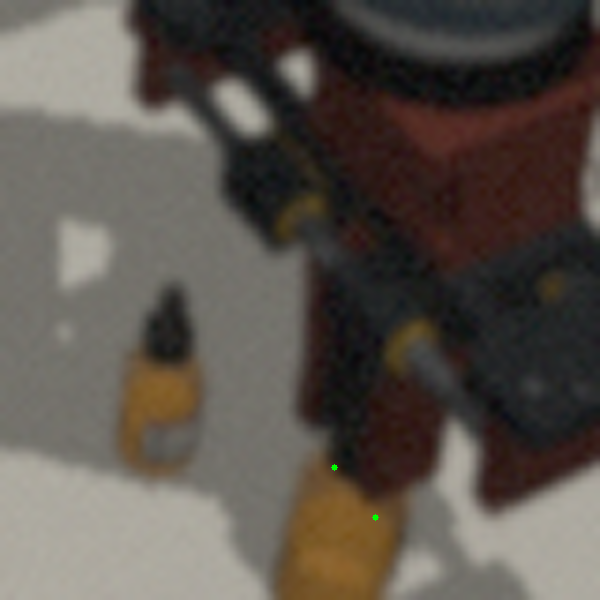

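Request:
move_arm(deltas=[[255, 0, 0, 0, 0], [255, 0, 0, 0, 0], [255, 0, 0, -0.004, 0], [255, 0, 0, -0.01, 0], [255, 0, 0, -0.02, 0]])

```text
t: 7.95
ee_pos: [459.3, -324.5, 85.4]
orientation: [-0.291, -3.127, -0.001]
ft_force: [0.7, 0.0, -1.1]
width: 19.9
```

Request:
move_arm(deltas=[[255, 0, 0, -0.03, 0], [255, 0, 0, -0.06, 0], [255, 0, 0, -0.09, 0], [255, 0, 0, -0.12, 0]])

```text
t: 8.28
ee_pos: [459.6, -324.7, 207.8]
orientation: [0.291, 3.128, -0.001]
ft_force: [0.6, 0.3, -1.9]
width: 20.3
```

```bash
python3 look.py m9 310 160 130 4.6
```

```text
t 8.43 ee [ 461.3 -325.9  209. ] psi 1.385 tilt [ 0.005 -0.004 -1.   ] F [-1.1  0.2 -0.1] w 20.1 j [-0.64  0.34  1.78 -0.    1.02 -2.02]
mean ee [ 462.  -326.5  211.5] [1.2 0.9 4.9]
```

View pics/m9.png

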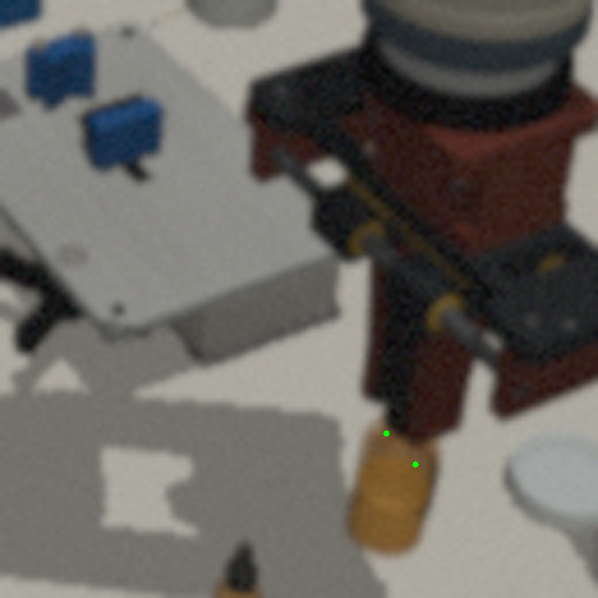

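Request:
move_arm(deltas=[[255, -0.008, 0.038, 0, 0], [255, -0.016, 0.076, 0, 0], [255, -0.024, 0.114, 0, 0], [255, -0.032, 0.152, 0, 0], [255, -0.04, 0.19, 0, 0]])

```text
t: 8.85
ee_pos: [533.7, -143.6, 204.5]
orientation: [-0.292, -3.126, -0.001]
ft_force: [1.0, 0.3, -0.8]
width: 20.1
```

Request:
move_arm(deltas=[[255, -0.008, 0.038, 0, 0], [255, -0.016, 0.076, 0, 0], [255, -0.024, 0.114, 0, 0], [255, -0.032, 0.152, 0, 0], [255, -0.04, 0.18, 0, 0]])

```text
t: 9.27
ee_pos: [606.4, 27.0, 204.3]
orientation: [-0.289, -3.126, -0.0]
ft_force: [-0.5, 0.4, -0.5]
width: 20.1
```

```bash
python3 look.py m10 280 100 120 5; python3 -c "
from h import *
st([618,56,210])"
```

```text
t 9.42 ee [606.5  26.  204.2] psi 1.3884 tilt [-0.002 -0.    -1.   ] F [ 0.7  0.6 -1.1] w 20.1 j [ 0.02  0.41  1.68 -0.    1.05 -1.37]
mean ee [607.6  28.1 204.4] [2.3 4.4 0.4]
t 9.42 ee [606.5  26.  204.2] psi 1.3884 tilt [-0.002 -0.    -1.   ] F [ 0.7  0.6 -1.1] w 20.1 j [ 0.02  0.41  1.68 -0.    1.05 -1.37]
delta tool mm [-5.9 31.6 -5.9]
```

View pics/m10.png

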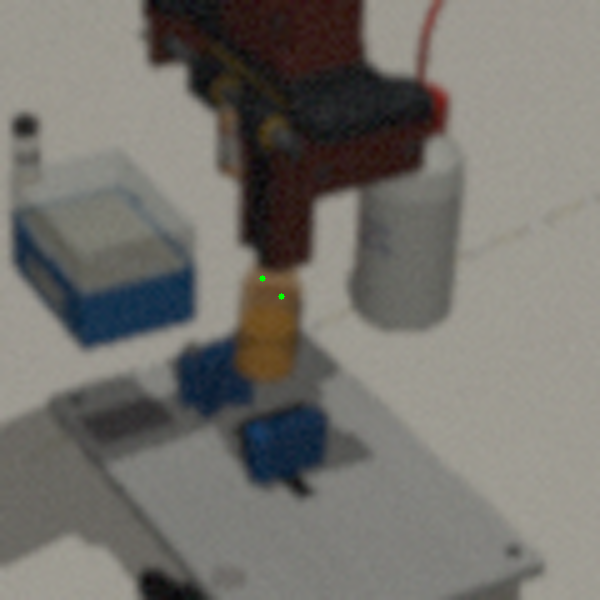

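Request:
move_arm(deltas=[[255, -0.006, 0.03, 0, 0], [255, -0.006, 0.03, 0.03, 0], [255, -0.006, 0.03, 0.03, 0], [255, -0.006, 0.03, 0.03, 0]])

```text
t: 9.75
ee_pos: [615.8, 51.3, 173.5]
orientation: [-0.292, -3.122, 0.002]
ft_force: [-0.2, 1.0, -0.5]
width: 20.1
```

```bash
python3 look.py m11 280 120 100 6; python3 -c "
import cv2
from h import *
o,R=st([618,56,140])
im=get_image('top')
e=o['ee_pos'];b=cv2.resize(im[140:230,270:370],None,fx=6,fy=6,interpolation=cv2.INTER_CUBIC)
cv2.imwrite('pics/m11t.png',b)
"
```

```text
t 9.9 ee [618.2  51.3 176.2] psi 1.3837 tilt [ 0. -0. -1.] F [ 0.5 -0.2  0.5] w 20.3 j [ 0.06  0.46  1.67 -0.    1.01 -1.32]
mean ee [617.6  51.2 175.6] [1.3 0.1 1.4]
t 9.9 ee [618.2  51.3 176.2] psi 1.3837 tilt [ 0. -0. -1.] F [ 0.5 -0.2  0.5] w 20.3 j [ 0.06  0.46  1.67 -0.    1.01 -1.32]
delta tool mm [ 1.1  4.6 36.2]
```

View pics/m11.png

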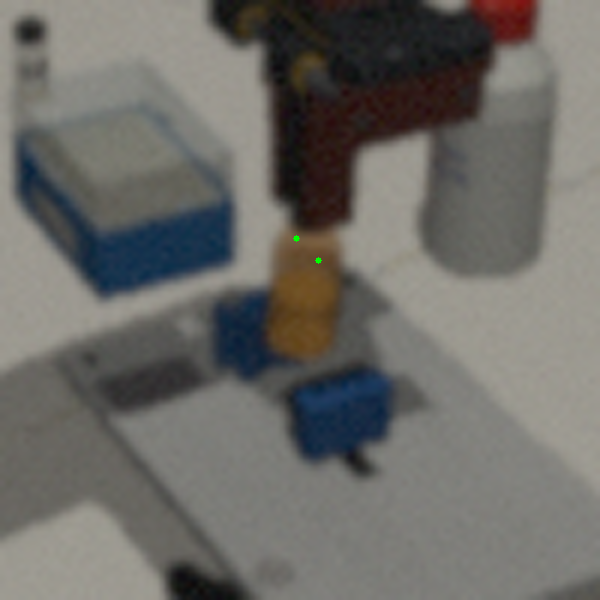

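View pics/m11t.png

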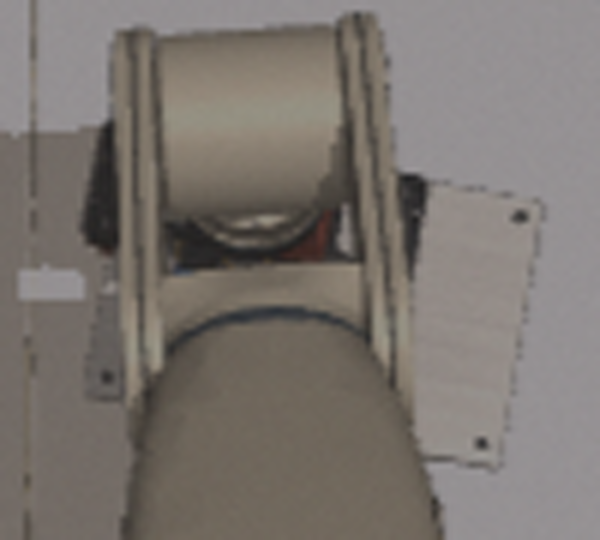

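```bash
cat > ov.py <<'E'
from h import *
import cv2,sys
out=sys.argv[1];src=sys.argv[2];p=np.array(eval(sys.argv[3]));jy=float(sys.argv[4]);bt=eval(sys.argv[5]);u0,v0,w,h,f=eval(sys.argv[6]);cam=sys.argv[7] if len(sys.argv)>7 else 'scene'
im=get_image(cam) if src=='new' else cv2.imread(src)
b=cv2.resize(im[v0:v0+h,u0:u0+w],None,fx=f,fy=f,interpolation=cv2.INTER_CUBIC)
def pl(P,col,cl=True):
    q=((proj(cam,P)-[u0,v0]+.5)*f).astype(np.int32);cv2.polylines(b,[q.reshape(-1,1,2)],cl,col,1)
pl(sh(p,[(-85,130,74),(85,130,74),(85,-130,74),(-85,-130,74)]),(0,255,0))
for z in(74,110): pl(sh(p,[(-23,jy-7,z),(23,jy-7,z),(23,jy-22,z),(-23,jy-22,z)]),(0,255,255))
pl(sh(p,[(-23,62,110),(0,71,110),(23,62,110),(23,90,110),(-23,90,110)]),(255,255,0))
if bt:
    x,y,z0=bt;a=np.linspace(0,6.28,24)
    for z in(z0,z0+50): pl(np.c_[x+17*np.cos(a),y+17*np.sin(a),z+0*a],(0,0,255))
h0=sh(p,(-73,-65,54))[0]
if len(sys.argv)>8:
    th=float(sys.argv[8])
    for k in range(4):
        g=th+p[2]+k*np.pi/2;pl(np.array([h0,h0+54*np.array([np.cos(g),np.sin(g),0])]),(255,0,255),False)
cv2.imwrite(f'pics/{out}.png',b)
E
python3 ov.py o1 new "[609.87,14.14,-.187]" 15 "[617.7,51.2,110.5]" "[285,140,110,100,6]"
python3 ov.py o2 pics/top0.png "[609.87,14.14,-.187]" 15 "" "[270,150,105,90,6]" top 0.5
```

```text
Traceback (most recent call last):
  File "ov.py", line 3, in <module>
    out=sys.argv[1];src=sys.argv[2];p=np.array(eval(sys.argv[3]));jy=float(sys.argv[4]);bt=eval(sys.argv[5]);u0,v0,w,h,f=eval(sys.argv[6]);cam=sys.argv[7] if len(sys.argv)>7 else 'scene'
                                                                                           ~~~~^^^^^^^^^^^^^
SyntaxError: invalid syntax
```

View pics/o1.png

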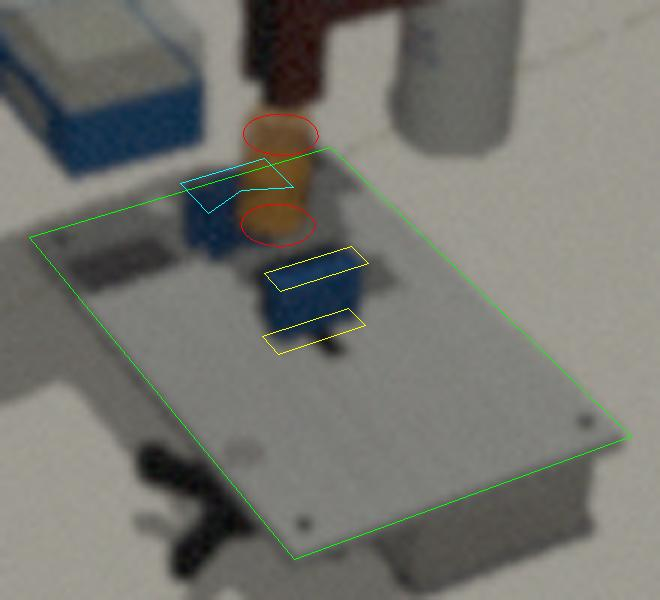

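Request:
move_arm(deltas=[[255, 0, 0.004, 0, 0], [255, 0, 0.004, 0.015, 0], [255, 0, 0.004, 0.03, 0], [255, 0, 0.004, 0.03, 0], [255, 0, 0.004, 0.03, 0]])

```text
t: 10.42
ee_pos: [618.6, 56.4, 145.3]
orientation: [-0.291, -3.127, 0.0]
ft_force: [0.3, 0.5, -1.1]
width: 20.1
```

```bash
python3 ov.py o1 new "[609.87,14.14,-.187]" 15 "[618.4,55,79.5]" "[285,140,110,100,6]"
python3 ov.py o2 pics/top0.png "[609.87,14.14,-.187]" 15 None "[270,150,105,90,6]" top 0.5;python3 -c "
from h import *
st([618,55,140])"
```

```text
t 10.47 ee [619.2  56.5 146. ] psi 1.3849 tilt [ 0.  0. -1.] F [ 1.  -0.6 -0.7] w 20.3 j [ 0.07  0.5   1.69  0.    0.95 -1.31]
delta tool mm [ 0.9 -1.6  6. ]
```

View pics/o1.png

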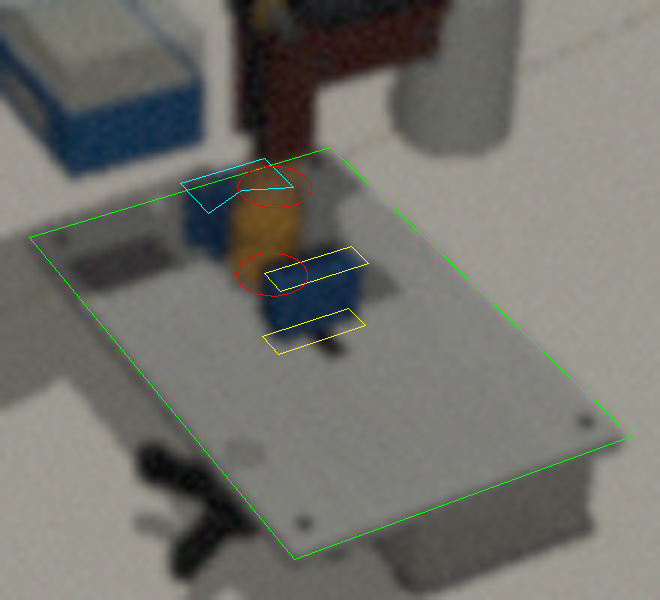

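View pics/o2.png

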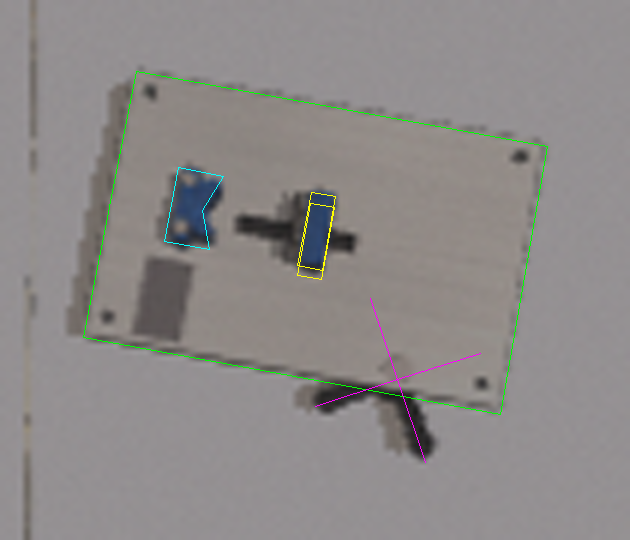

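Request:
move_arm(deltas=[[255, 0, -0.002, 0.002, 0], [255, 0, -0.002, 0.004, 0], [255, 0, -0.002, 0.005, 0], [255, 0, -0.002, 0.005, 0]])

```text
t: 10.8
ee_pos: [618.6, 54.4, 140.5]
orientation: [0.292, 3.128, 0.0]
ft_force: [-0.3, 0.1, 0.4]
width: 20.2
```

Request:
move_arm(deltas=[[255, 0, 0, 0.001, 0], [255, 0, 0, 0.001, 0], [255, 0, 0, 0.001, 0]])

```text
t: 11.05
ee_pos: [618.5, 54.4, 139.4]
orientation: [-0.291, -3.128, 0.0]
ft_force: [0.0, 0.0, -0.3]
width: 19.8
```

Request:
move_arm(deltas=[[255, 0, 0, 0.001, 0], [255, 0, 0, 0.001, 0]])

```text
t: 11.22
ee_pos: [619.4, 54.5, 139.3]
orientation: [0.291, 3.126, 0.0]
ft_force: [0.2, 0.1, 5.0]
width: 20.2
```

Request:
move_arm(deltas=[[255, 0, 0, 0.0005, 0], [255, 0, 0, 0.0005, 0]])

```text
t: 11.38
ee_pos: [619.6, 54.6, 139.2]
orientation: [0.291, 3.126, 0.001]
ft_force: [-0.7, 0.4, 6.6]
width: 20.2
```

Contact with the deck (5–6 N). Back off a hair and release.

Request:
move_arm(deltas=[[255, 0, 0, -0.001, 0], [225, 0, 0, -0.001, 0], [190, 0, 0, -0.001, 0], [160, 0, 0, -0.001, 0], [130, 0, 0, -0.001, 0]])

```text
t: 11.8
ee_pos: [618.3, 54.4, 138.6]
orientation: [-0.291, -3.127, 0.0]
ft_force: [0.1, 0.8, -0.6]
width: 32.3
```

Request:
move_arm(deltas=[[110, 0, 0, -0.001, 0], [110, 0, 0, -0.001, 0], [110, 0, 0, -0.01, 0], [110, 0, 0, -0.03, 0], [110, 0, 0, -0.06, 0]])

```text
t: 12.22
ee_pos: [616.7, 54.3, 197.5]
orientation: [-0.291, -3.123, 0.001]
ft_force: [1.2, -0.1, -0.8]
width: 49.9
```

Request:
move_arm(deltas=[[110, 0, 0, -0.03, 0], [110, 0.04, -0.01, -0.05, 0], [110, 0.08, -0.02, -0.05, 0], [110, 0.12, -0.05, -0.05, 0], [110, 0.15, -0.08, -0.05, 0]])

```text
t: 12.63
ee_pos: [464.7, 10.4, 249.8]
orientation: [0.288, 3.127, 0.0]
ft_force: [-0.3, -1.2, 0.2]
width: 49.7
```

```bash
python3 ov.py o3 new "[609.87,14.14,-.187]" 15 "[619,54.4,74]" "[285,120,110,100,6]";python3 ov.py o4 new "[609.87,14.14,-.187]" 15 "[619,54.4,74]" "[270,150,105,90,6]" top 0.5; python3 -c "
from h import *
st([618,55,140])"
```

```text
t 12.73 ee [461.1   8.5 249. ] psi 1.384 tilt [-0.003 -0.001 -1.   ] F [-0.1  0.4  0.3] w 49.7 j [-0.01  0.14  1.95 -0.    1.06 -1.39]
delta tool mm [-145.9   74.9  108.4]
```

View pics/o3.png

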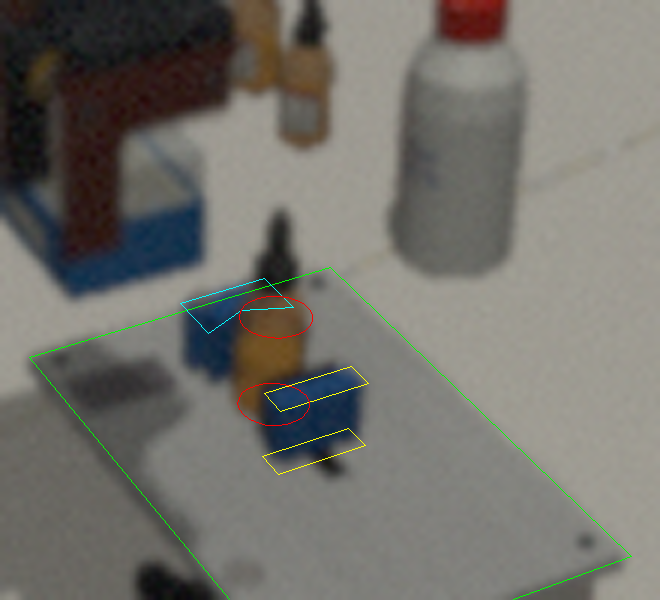

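View pics/o4.png

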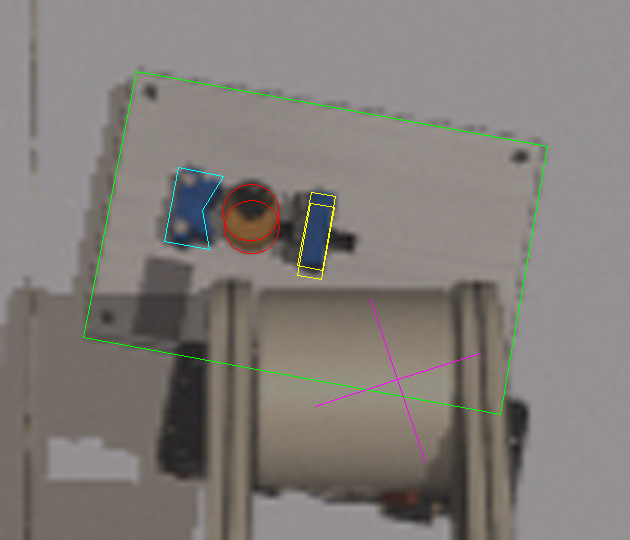

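Request:
move_arm(deltas=[[255, -0.01, -0.012, 0.03, 0], [255, -0.022, -0.024, 0.06, 0], [255, -0.022, -0.024, 0.1, 0], [255, -0.022, -0.024, 0.14, 0], [255, -0.022, -0.024, 0.14, 0]])

```text
t: 13.15
ee_pos: [479.7, -17.6, 103.1]
orientation: [-0.291, -3.117, 0.0]
ft_force: [-1.2, 0.3, -0.1]
width: 20.1
```

```bash
python3 ov.py o5 new "[609.87,15.5,-.187]" 15 None "[285,150,110,100,6]" scene 0.52; python3 -c "
from h import *
st([478.3,-18.8,44])"
```

```text
t 13.2 ee [481.4 -17.5 106.2] psi 1.3847 tilt [-0.008  0.001 -1.   ] F [-0.3 -0.1  0.4] w 16.1 j [-0.06  0.39  2.01  0.    0.75 -1.45]
delta tool mm [ 2.3 -1.8 62.3]
```

View pics/o5.png

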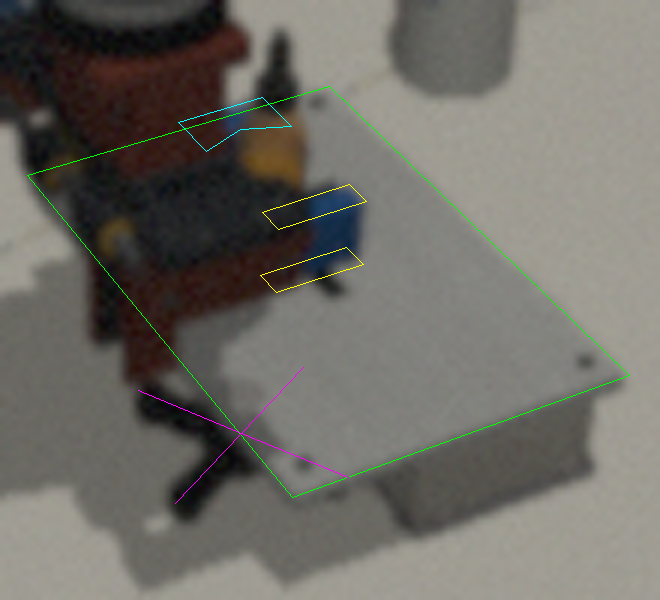

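```bash
python3 - <<'E'
from h import *
f=lambda P:np.round((proj('scene',P)-[285,150]+.5)*6)
print(f([[481,-17.5,92],[481,-17.5,106],[478.3,-18.8,54],[478.3,-18.8,44],[478.3,-18.8,30]]))
p=[609.87,15.5,-.187];print(f(sh(p,[(-123,-59,54),(-123,-59,106)])), sh(p,(-123,-59,54)))
E
```

```text
[[136. 388.]
 [135. 363.]
 [133. 459.]
 [134. 476.]
 [134. 500.]]
[[134. 460.]
 [133. 368.]] [[478.04552362 -19.60423659  54.        ]]
```

Request:
move_arm(deltas=[[255, 0.002, -0.002, 0.02, 0], [255, 0.002, -0.002, 0.04, 0], [255, 0.002, -0.002, 0.055, 0], [255, 0.002, -0.002, 0.058, 0], [255, 0.002, -0.002, 0.058, 0]])

```text
t: 13.62
ee_pos: [482.7, -19.2, 52.5]
orientation: [0.291, 3.126, 0.0]
ft_force: [0.3, -0.4, -0.1]
width: 0.1
```

```bash
python3 ov.py o6 new "[609.87,15.5,-.187]" 15 None "[285,150,110,100,6]" scene 0.52; python3 -c "
from h import *
st([478.3,-18.8,44])"
```

```text
t 13.67 ee [483.  -19.2  52.8] psi 1.3852 tilt [ 0.003 -0.    -1.   ] F [ 0.9 -0.   0.5] w 0.5 j [-0.06  0.49  2.03 -0.    0.61 -1.45]
delta tool mm [ 4.7 -0.5  8.8]
```

View pics/o6.png

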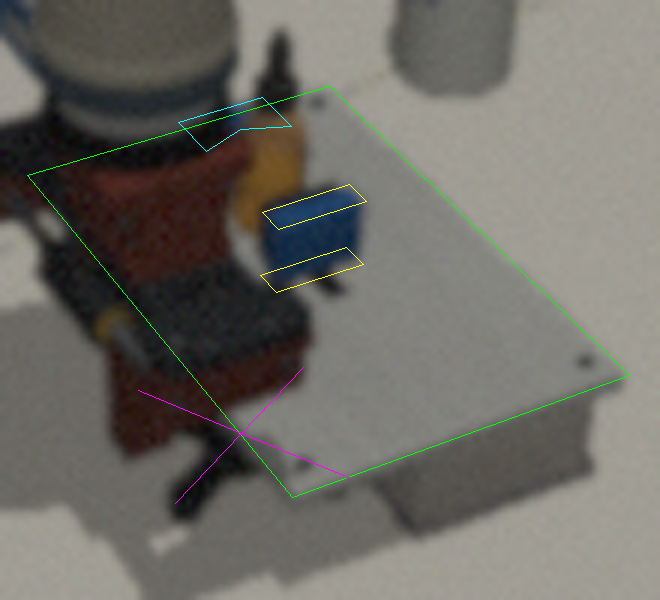

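Request:
move_arm(deltas=[[255, 0.004, 0, 0.004, 0], [255, 0.004, 0, 0.009, 0], [255, 0.004, -0.002, 0.009, 0], [255, 0.004, -0.004, 0.009, 0], [255, 0.004, -0.006, 0.009, 0]])

```text
t: 14.08
ee_pos: [476.5, -24.6, 42.1]
orientation: [0.291, 3.128, -0.0]
ft_force: [0.0, 0.2, -0.1]
width: 0.5
```

Request:
move_arm(deltas=[[255, 0, -0.002, 0, 0], [255, -0.001, -0.004, 0, 0], [255, -0.002, -0.006, 0, 0], [255, -0.004, -0.008, 0, 0], [255, -0.005, -0.01, 0, 0]])

```text
t: 14.5
ee_pos: [478.4, -34.7, 41.8]
orientation: [-0.292, -3.125, -0.001]
ft_force: [-3.5, 7.0, 4.1]
width: 0.5
```

```bash
cat > hs.py <<'E'
from h import *
o,R=st();p=[609.87,15.5,-.187];hub=sh(p,(-73,-65,48))[0]
c,s=np.cos(p[2]),np.sin(p[2]);A=np.array([[c,s],[-s,c]])
d=A@(o["ee_pos"]-hub)[:2];F=A@o["ft_force"][:2]
q=d+[10,-13.5]
print("shaker rel hub",np.round(d,1),"F",np.round(F,1),"Fz",round(o["ft_force"][2],1),"torque@corner",round((q[0]*-F[1]-q[1]*-F[0])/1000,3),"armangle",round(np.degrees(np.arctan2(q[1],q[0])-np.arcsin(-6/np.hypot(*q)))%360-0,1))
E
python3 hs.py
```

```text
t 14.5 ee [478.4 -34.7  41.8] psi 1.3843 tilt [-0.002  0.001 -1.   ] F [-3.5  7.   4.1] w 0.5 j [-0.1   0.51  2.04  0.    0.59 -1.48]
shaker rel hub [-46.8  -8.8] F [-4.7  6.3] Fz 4.1 torque@corner 0.336 armangle 219.2
```

Request:
move_arm(deltas=[[255, -0.002, -0.003, 0, 0], [255, -0.004, -0.005, 0, 0], [255, -0.006, -0.007, 0, 0], [255, -0.008, -0.009, 0, 0], [255, -0.01, -0.0105, 0, 0]])

```text
t: 14.92
ee_pos: [484.5, -46.8, 41.5]
orientation: [-0.291, -3.122, -0.001]
ft_force: [-6.4, 4.9, 4.5]
width: 0.2
```

```bash
python3 hs.py;python3 ov.py o7 new "[609.87,15.5,-.187]" 22 None "[285,150,110,100,6]" scene 0.9
```

```text
t 14.92 ee [484.5 -46.8  41.5] psi 1.3846 tilt [-0.006  0.001 -1.   ] F [-6.4  4.9  4.5] w 0.2 j [-0.12  0.52  2.02  0.    0.61 -1.51]
shaker rel hub [-38.6 -19.5] F [-7.2  3.6] Fz 4.5 torque@corner 0.341 armangle 237.0
```

View pics/o7.png

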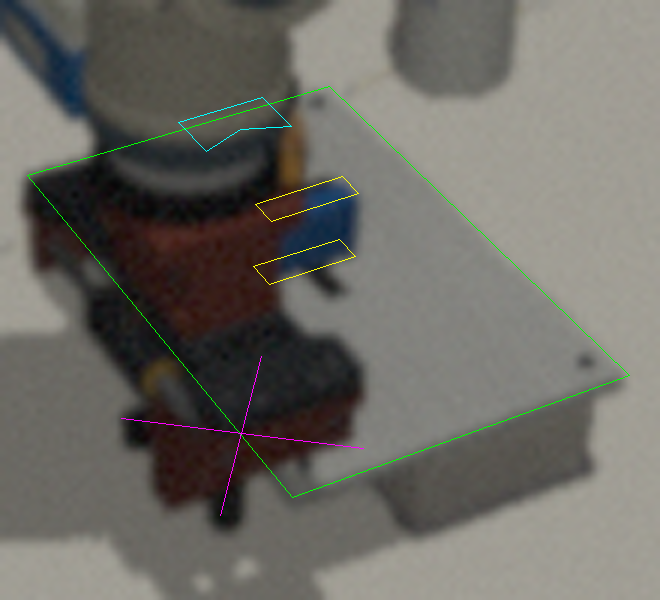

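Request:
move_arm(deltas=[[255, -0.002, -0.002, 0, 0], [255, -0.004, -0.004, 0, 0], [255, -0.006, -0.0055, 0, 0], [255, -0.008, -0.007, 0, 0], [255, -0.0095, -0.008, 0, 0]])

```text
t: 15.38
ee_pos: [493.1, -56.3, 41.5]
orientation: [-0.292, -3.123, -0.002]
ft_force: [-4.5, 6.4, 4.3]
width: 0.4
```

```bash
python3 hs.py
```

```text
t 15.38 ee [493.1 -56.3  41.5] psi 1.3844 tilt [-0.004  0.001 -1.   ] F [-4.5  6.4  4.3] w 0.4 j [-0.14  0.53  2.    0.    0.62 -1.52]
shaker rel hub [-28.4 -27.2] F [-5.6  5.4] Fz 4.3 torque@corner 0.33 armangle 253.4
```

Request:
move_arm(deltas=[[255, 0.003, 0.004, 0, 0], [255, 0.004, 0.005, -0.03, 0], [255, 0.01, 0.02, -0.05, 0], [255, 0.018, 0.05, -0.05, 0], [255, 0.018, 0.069, -0.05, 0]])

```text
t: 15.8
ee_pos: [490.3, 15.3, 93.1]
orientation: [0.293, 3.126, 0.001]
ft_force: [-0.2, 0.5, 0.6]
width: 0.6
```

```bash
python3 hs.py;python3 ov.py o8 new "[609.87,15.5,-.187]" 22.5 None "[275,140,120,110,5.5]" scene 1.28
```

```text
t 15.8 ee [490.3  15.3  93.1] psi 1.3839 tilt [ 0.002  0.    -1.   ] F [-0.2  0.5  0.6] w 0.6 j [ 0.01  0.42  2.01  0.    0.71 -1.38]
shaker rel hub [-44.4  42.6] F [-0.3  0.5] Fz 0.6 torque@corner 0.01 armangle 147.4
```

View pics/o8.png

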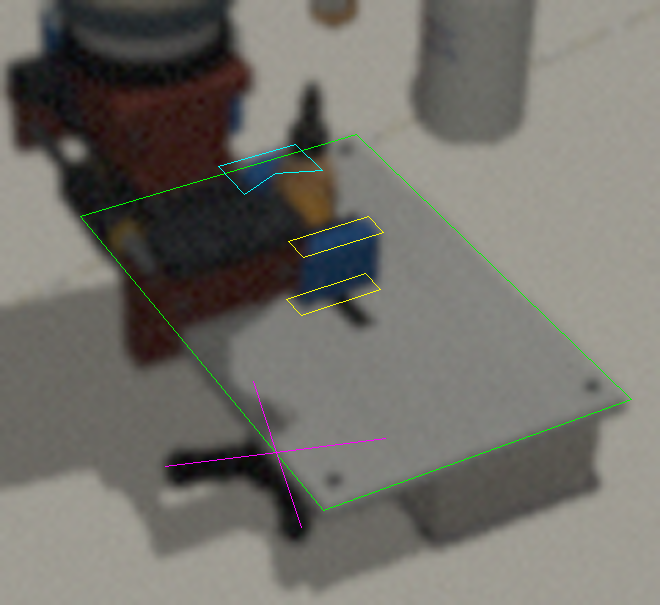

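Request:
move_arm(deltas=[[255, 0.003, 0, 0.02, 0], [255, 0.003, 0, 0.04, 0], [255, 0.003, 0, 0.051, 0], [255, 0.003, -0.002, 0.051, 0], [255, 0.003, -0.005, 0.051, 0]])

```text
t: 16.27
ee_pos: [486.1, 9.5, 40.5]
orientation: [-0.291, -3.127, 0.0]
ft_force: [-1.0, -0.5, -0.2]
width: 0.4
```

Request:
move_arm(deltas=[[255, 0, -0.002, 0, 0], [255, 0, -0.004, 0, 0], [255, 0, -0.006, 0, 0], [255, 0, -0.008, 0, 0]])

```text
t: 16.6
ee_pos: [484.8, 2.4, 41.6]
orientation: [0.294, 3.128, 0.002]
ft_force: [-2.8, 8.5, 2.8]
width: 0.4
```

```bash
python3 hs.py
```

```text
t 16.6 ee [484.8   2.4  41.6] psi 1.3836 tilt [ 0.     0.001 -1.   ] F [-2.8  8.5  2.8] w 0.4 j [-0.02  0.51  2.03  0.    0.59 -1.41]
shaker rel hub [-47.4  28.9] F [-4.4  7.8] Fz 2.8 torque@corner 0.225 armangle 166.1
```

Request:
move_arm(deltas=[[255, -0.001, -0.002, 0, 0], [255, -0.001, -0.004, 0, 0], [255, -0.001, -0.006, 0, 0], [255, 0, -0.008, 0, 0], [255, 0, -0.01, 0, 0]])

```text
t: 17.02
ee_pos: [481.6, -7.1, 41.3]
orientation: [-0.293, -3.126, -0.002]
ft_force: [-3.3, 9.4, 3.3]
width: 0.8
```

```bash
python3 hs.py
```

```text
t 17.02 ee [481.6  -7.1  41.3] psi 1.3841 tilt [-0.002  0.001 -1.   ] F [-3.3  9.4  3.3] w 0.8 j [-0.04  0.51  2.04  0.    0.59 -1.43]
shaker rel hub [-48.8  19. ] F [-5.   8.6] Fz 3.3 torque@corner 0.308 armangle 180.8
```

Request:
move_arm(deltas=[[255, 0.001, -0.002, 0, 0], [255, 0.002, -0.004, 0, 0], [255, 0.003, -0.006, 0, 0], [255, 0.004, -0.008, 0, 0]])

```text
t: 17.35
ee_pos: [478.7, -14.6, 41.5]
orientation: [0.292, 3.125, 0.002]
ft_force: [4.1, 7.2, -3.9]
width: 0.7
```

```bash
python3 hs.py
```

```text
t 17.35 ee [478.7 -14.6  41.5] psi 1.3844 tilt [ 0.003  0.001 -1.   ] F [ 4.1  7.2 -3.9] w 0.7 j [-0.06  0.51  2.05  0.    0.58 -1.44]
shaker rel hub [-50.3  11. ] F [2.7 7.8] Fz -3.9 torque@corner 0.309 armangle 192.1
```

Request:
move_arm(deltas=[[255, 0, -0.002, 0, 0], [255, 0, -0.004, 0, 0], [255, 0, -0.006, 0, 0], [255, 0, -0.008, 0, 0]])

```text
t: 17.68
ee_pos: [477.6, -22.5, 41.6]
orientation: [0.292, 3.125, 0.002]
ft_force: [4.0, 7.0, -5.7]
width: 0.5
```

```bash
python3 hs.py; python3 ov.py o9 new "[609.87,15.5,-.187]" 29 None "[275,140,120,110,5.5]" scene 1.9
```

```text
t 17.68 ee [477.6 -22.5  41.6] psi 1.3844 tilt [ 0.003  0.001 -1.   ] F [ 4.   7.  -5.7] w 0.5 j [-0.07  0.51  2.05  0.    0.58 -1.46]
shaker rel hub [-49.9   3.1] F [2.6 7.6] Fz -5.7 torque@corner 0.275 armangle 203.0
```

View pics/o9.png

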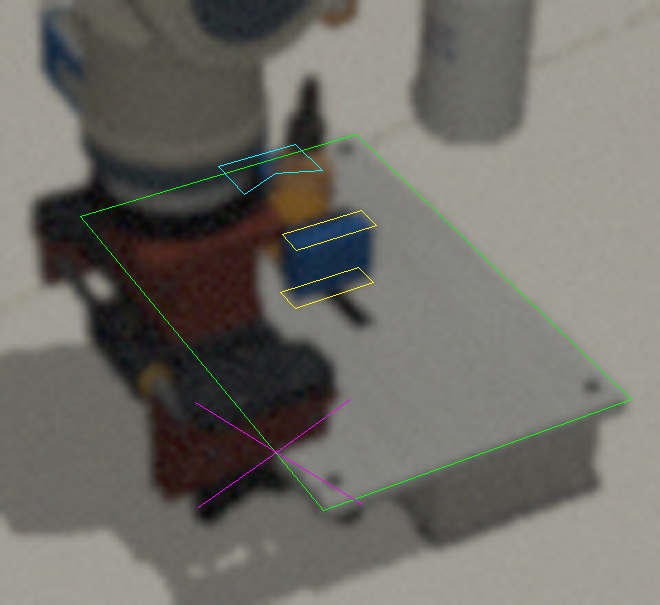

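Request:
move_arm(deltas=[[255, -0.0005, -0.002, 0, 0], [255, -0.001, -0.004, 0, 0], [255, -0.001, -0.004, 0, 0]])

```text
t: 17.98
ee_pos: [477.7, -26.7, 41.6]
orientation: [0.292, 3.125, 0.002]
ft_force: [2.9, 5.8, -2.2]
width: 0.7
```

```bash
python3 hs.py
```

```text
t 17.98 ee [477.7 -26.7  41.6] psi 1.3843 tilt [ 0.003  0.001 -1.   ] F [ 2.9  5.8 -2.2] w 0.7 j [-0.08  0.51  2.05  0.    0.58 -1.47]
shaker rel hub [-49.   -1.1] F [1.8 6.2] Fz -2.2 torque@corner 0.216 armangle 208.8
```

Request:
move_arm(deltas=[[255, -0.001, -0.0015, 0, 0], [255, -0.002, -0.003, 0, 0], [255, -0.002, -0.003, 0, 0]])

```text
t: 18.23
ee_pos: [478.1, -29.9, 41.5]
orientation: [0.293, 3.127, 0.002]
ft_force: [0.2, 6.9, 0.5]
width: 0.5
```

```bash
python3 hs.py
```

```text
t 18.23 ee [478.1 -29.9  41.5] psi 1.3843 tilt [ 0.001  0.001 -1.   ] F [0.2 6.9 0.5] w 0.5 j [-0.09  0.51  2.05  0.    0.59 -1.47]
shaker rel hub [-48.   -4.1] F [-1.1  6.8] Fz 0.5 torque@corner 0.278 armangle 213.1
```

Request:
move_arm(deltas=[[255, -0.001, -0.0013, 0, 0], [255, -0.002, -0.0026, 0, 0], [255, -0.002, -0.0026, 0, 0]])

```text
t: 18.48
ee_pos: [478.8, -32.7, 41.5]
orientation: [-0.292, -3.127, -0.001]
ft_force: [-2.3, 7.5, 2.3]
width: 0.5
```

```bash
python3 hs.py
```

```text
t 18.48 ee [478.8 -32.7  41.5] psi 1.3844 tilt [-0.001  0.001 -1.   ] F [-2.3  7.5  2.3] w 0.5 j [-0.09  0.51  2.04  0.    0.59 -1.48]
shaker rel hub [-46.8  -6.8] F [-3.7  7. ] Fz 2.3 torque@corner 0.331 armangle 217.1
```

Request:
move_arm(deltas=[[255, -0.001, -0.0013, 0, 0], [255, -0.0015, -0.002, 0, 0], [255, -0.0015, -0.002, 0, 0]])

```text
t: 18.73
ee_pos: [479.4, -34.8, 41.4]
orientation: [-0.292, -3.126, -0.002]
ft_force: [-3.2, 7.7, 2.7]
width: 0.5
```

```bash
python3 hs.py
```

```text
t 18.73 ee [479.4 -34.8  41.4] psi 1.3842 tilt [-0.002  0.001 -1.   ] F [-3.2  7.7  2.7] w 0.5 j [-0.1   0.51  2.04  0.    0.59 -1.48]
shaker rel hub [-45.8  -8.7] F [-4.6  7. ] Fz 2.7 torque@corner 0.352 armangle 220.0
```

Request:
move_arm(deltas=[[255, -0.0008, -0.001, 0, 0], [255, -0.0016, -0.002, 0, 0], [255, -0.0016, -0.002, 0, 0]])

```text
t: 18.98
ee_pos: [480.1, -37.0, 41.4]
orientation: [-0.292, -3.125, -0.002]
ft_force: [-3.7, 7.3, 3.3]
width: 0.4
```

```bash
python3 hs.py; python3 ov.py o10 new "[609.87,15.5,-.187]" 32 None "[285,130,90,80,7]" scene 2.3
```

```text
t 18.98 ee [480.1 -37.   41.4] psi 1.3842 tilt [-0.003  0.001 -1.   ] F [-3.7  7.3  3.3] w 0.4 j [-0.1   0.51  2.04  0.    0.59 -1.49]
shaker rel hub [-44.7 -10.7] F [-5.   6.5] Fz 3.3 torque@corner 0.347 armangle 223.0
```

View pics/o10.png

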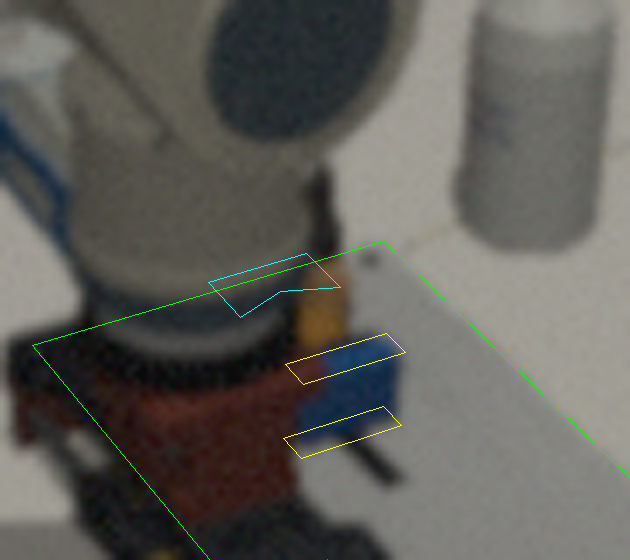

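Request:
move_arm(deltas=[[255, -0.0008, -0.001, 0, 0], [255, -0.0016, -0.002, 0, 0], [255, -0.0016, -0.002, 0, 0]])

```text
t: 19.28
ee_pos: [480.9, -39.1, 41.3]
orientation: [-0.292, -3.124, -0.002]
ft_force: [-5.1, 7.8, 5.3]
width: 0.7
```

```bash
python3 hs.py
```

```text
t 19.28 ee [480.9 -39.1  41.3] psi 1.3841 tilt [-0.003  0.002 -1.   ] F [-5.1  7.8  5.3] w 0.7 j [-0.11  0.51  2.03  0.    0.6  -1.49]
shaker rel hub [-43.6 -12.6] F [-6.5  6.7] Fz 5.3 torque@corner 0.393 armangle 226.0
```

Request:
move_arm(deltas=[[255, -0.0009, -0.001, 0, 0], [255, -0.0018, -0.002, 0, 0], [255, -0.0018, -0.002, 0, 0]])

```text
t: 19.53
ee_pos: [481.9, -41.3, 41.3]
orientation: [-0.292, -3.124, -0.002]
ft_force: [-5.6, 8.9, 5.9]
width: 0.5
```

```bash
python3 hs.py
```

```text
t 19.53 ee [481.9 -41.3  41.3] psi 1.3841 tilt [-0.004  0.002 -1.   ] F [-5.6  8.9  5.9] w 0.5 j [-0.11  0.52  2.03  0.    0.6  -1.5 ]
shaker rel hub [-42.2 -14.6] F [-7.2  7.7] Fz 5.9 torque@corner 0.45 armangle 229.2
```

Request:
move_arm(deltas=[[255, -0.001, -0.001, 0, 0], [255, -0.0018, -0.0018, 0, 0], [255, -0.0018, -0.0018, 0, 0], [255, -0.0018, -0.0018, 0, 0]])

```text
t: 19.87
ee_pos: [482.9, -43.2, 41.2]
orientation: [-0.292, -3.123, -0.002]
ft_force: [-6.0, 10.1, 7.0]
width: 0.6
```

```bash
python3 hs.py
```

```text
t 19.87 ee [482.9 -43.2  41.2] psi 1.3841 tilt [-0.005  0.002 -1.   ] F [-6.  10.1  7. ] w 0.6 j [-0.11  0.52  2.03  0.    0.6  -1.5 ]
shaker rel hub [-40.9 -16.3] F [-7.8  8.8] Fz 7.0 torque@corner 0.503 armangle 232.0
```

Request:
move_arm(deltas=[[255, 0.001, 0.002, 0, 0], [255, 0.003, 0.004, 0, 0], [255, 0.005, 0.007, 0, 0], [255, 0.006, 0.008, -0.02, 0], [255, 0.006, 0.008, -0.05, 0]])

```text
t: 20.28
ee_pos: [479.4, -35.1, 89.8]
orientation: [-0.291, -3.124, 0.0]
ft_force: [-0.3, -0.7, -0.4]
width: 0.4
```

Request:
move_arm(deltas=[[255, 0.02, 0.0, -0.04, 0], [255, 0.06, 0.0, -0.08, 0], [255, 0.08, -0.04, -0.1, 0], [255, 0.08, -0.08, -0.1, 0], [255, 0.08, -0.12, -0.1, 0]])

```text
t: 20.7
ee_pos: [382.5, -128.2, 192.8]
orientation: [0.286, 3.124, -0.002]
ft_force: [1.6, -0.4, -1.2]
width: 0.3
```

Request:
move_arm(deltas=[[255, 0, -0.04, 0, 0], [255, 0, -0.08, 0, 0], [255, 0, -0.12, 0, 0], [255, 0, -0.16, 0, 0], [255, 0, -0.16, 0, 0]])

```text
t: 21.12
ee_pos: [353.3, -291.5, 191.4]
orientation: [0.299, 3.124, -0.006]
ft_force: [0.5, -0.5, 0.4]
width: 0.2
```

```bash
python3 hs.py; python3 ov.py o11 new "[609.87,15.5,-.187]" 32 None "[285,130,110,100,6]" scene 2.48;python3 ov.py o12 new "[609.87,15.5,-.187]" 32 None "[270,150,105,90,6]" top 2.48
python3 - <<'E'
from h import *
for c in("scene","top"):
    for n in("bottle_mid","jaw","beaker","petri","timer"):
        print(c,n,[([round(x) for x in r["location"]],round(r["conf"],2)) for r in place_of(c,n)])
E
```

```text
t 21.12 ee [ 353.3 -291.5  191.4] psi 1.3802 tilt [ 0.003 -0.004 -1.   ] F [ 0.5 -0.5  0.4] w 0.2 j [-0.71  0.21  2.01 -0.    0.91 -2.09]
shaker rel hub [-122.  -284.4] F [ 0.6 -0.4] Fz 0.4 torque@corner -0.22 armangle 250.5
scene bottle_mid [([394, -351, 40], 0.79), ([455, -252, 42], 0.74)]
scene jaw []
scene beaker [([456, 359, -1], 0.8)]
scene petri [([664, -286, -1], 0.77)]
scene timer [([607, 453, -2], 0.81)]
top bottle_mid [([452, -251, 41], 0.61), ([623, 64, 128], 0.53)]
top jaw [([617, 50, 73], 0.48)]
top beaker [([456, 359, -2], 0.69), ([669, -288, 1], 0.62)]
top petri [([667, -287, 1], 0.57)]
top timer [([605, 454, 1], 0.73)]
```

View pics/o11.png

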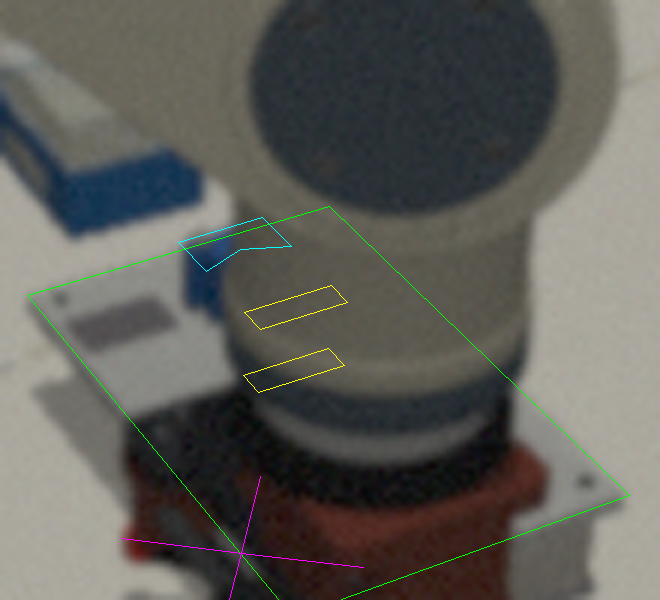

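View pics/o12.png

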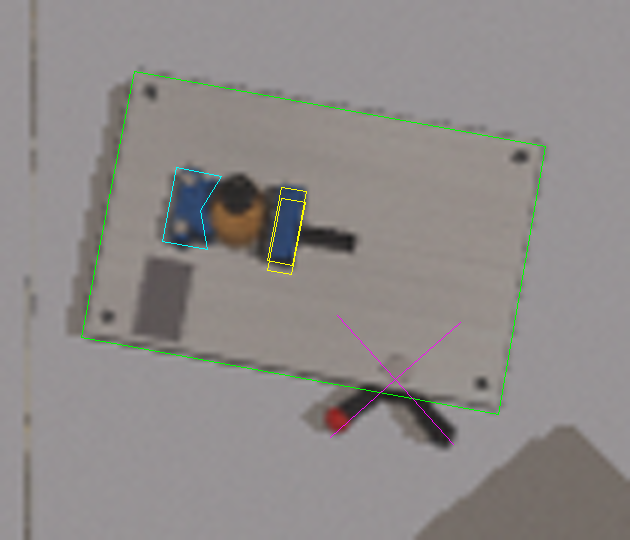

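```bash
python3 - <<'E'
from h import *
import cv2
cv2.imwrite('pics/f.png',cv2.resize(get_image('top')[170:195,290:325],None,fx=16,fy=16,interpolation=cv2.INTER_CUBIC))
st()
E
```

```text
t 21.77 ee [ 353.6 -284.8  190.4] psi 1.3859 tilt [ 0. -0. -1.] F [ 0.5 -0.3  0.1] w 0.5 j [-0.7   0.21  2.02 -0.    0.92 -2.09]
```

View pics/f.png

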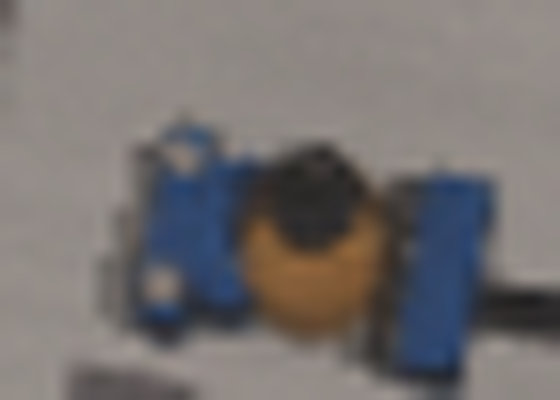

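```bash
python3 -c "
from workcell import *
print(close_job())"
```

```text
the job is handed in; nothing more can be done
None
```

I stood the largest of the three amber dropper bottles right of the shaker upright on the deck, between the jaw and the vee, and let go of it. I then turned the handle counterclockwise about 1.8 rad, pushing two arms in turn, and handed the job in at about 21.8 s. No verdict is reported.

**Clamping force:** the push torque held at about 0.35 N m while the jaw ran free. It rose to 0.50 N m over the last 8.5° of turn. Both the torque and the angle suggest the jaw presses with about 16–18 N. That is an estimate, since the jaw force cannot be read directly. The final push of about 11 N was at the top of the expected 7.5–11 N. The free-running push was also a little above the stated 5–7 N.

**Last checks:**
- **Bottle and jaw:** the last top picture shows the bottle upright, seated in the vee with the jaw's pad against it. The network put its middle at z = 128 mm, within limits. It also put it about 4 mm off in x, within its own error; the scene camera's view of the bottle was blocked by the arm.
- **Bystanders:** the beaker, petri dish and timer stand where they were, within the network's error.
- **Arm:** clear of everything, with no force reading.

**Disagreement:** in the scene picture the fingertips looked about 10–15 mm higher than the stated tool geometry. I stopped the grasp height between the two readings. The grip closed at 20 mm on the 22 mm collar and held.

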